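# Raise the roll-top of the egg keeper and put the last egg away

### The job

Raise the slatted roll-top shutter of the egg keeper by its pull lip, all the way back until it stays open by itself. Then take the egg standing in the spoon rest and set it gently, standing upright, into the empty pocket of the tray inside, without squeezing it hard, dropping it or pressing it down. Leave the shutter open, the two eggs already in the tray in their pockets, and the cup, spoons and bear plate where they are.

Things in the scene. Friction and masses are not known exactly. Their poses are not given: they have to be found in the camera images.
- bin: Fixed wooden roll-top box, 324 mm wide (y), 280 deep (x), 208 high, its front turned to the right (-y) side. Origin on the worktop under its middle; x to its back, y left, z up. The shutter's axis is parallel to y, 70 mm above the origin. Half-round cheeks with tracks at y = +-150 mm, up to z = 208. Front sill x = -130 to -118 mm, 72 mm high. Fixed hood behind x = 37 mm.
- shutter (a joint): Angle of the slatted shutter (rad): 0 shut, 1.745 at its back stop; open means beyond 1.55. One curved sheet, radius 125 mm, turning about the axis given under bin; its lip goes up, then back. 0.5 kg, heaviest at the lip: 3 to 5 N at the lip starts it. Let go below about 0.8 rad it falls shut, beyond about 1.2 it rolls on back by itself and stays.
- lip (a point): Centre of the shutter's pull lip: ledge 220 mm long (box's y), 10 mm thick, sticking straight out of the shutter's bottom edge, 129 to 160 mm from the axis (this point 145). Seen from the axis it is 8 degrees + joint angle round from the front: shut at x -144, z 90 mm in the box's frame, free space below it; open at x 45, z 208, leaning back. Push it up with shut fingertips, or pinch it.
- egg_mid (a point): Middle of the egg to put away: brown egg 44 mm across, 54.5 tall, 60 g, blunt end down, standing in the spoon rest. The point lies on its axis, 27 mm above the blunt end (39 mm above the rest's underside); the widest part is 5 mm below it. z is the long axis, to the pointed end. Fragile: grip it with no more than about 35 N a finger. Its sides are free to be gripped from above.
- spoon_rest: White ceramic spoon rest, loose, 0.3 kg: dish 104 mm across, rim 9 mm high, handle reaching 120 mm to its -x, in its middle a round seat 42 mm outside, 34 inside, 20 high, where the egg stands. Origin: centre of the dish's underside. It is on a wooden board 18 mm thick, to the robot's right (-y) of the box.
- pocket_free_hole0 (a point): Centre of the mouth of the empty pocket, level with the tray's flat top, 50 mm above the worktop; axes as the box's. Round, 33 mm wide, 14 deep, bevelled mouth. Three such pockets lie 65 mm apart along the box's y, 56 mm in front of its middle. An egg set in it has its middle point about 18.5 mm above this point.
- pocket_b_hole0 (a point): Mouth of the pocket that holds the second egg, like the empty one.
- pocket_c_hole0 (a point): Mouth of the pocket that holds the third egg, like the empty one.
- egg_b_mid (a point): Middle of the second egg, same shape, already standing in the tray; to be left there.
- egg_c_mid (a point): Middle of the third egg, same shape, already standing in the tray; to be left there.
- egg: The egg to put away as a whole; origin at its blunt end. (Use egg_mid for its middle.)
- pocket_free: The tray block with the empty pocket, 75 mm (x) by 65 (y) by 30 high, one of three side by side; origin at the centre of its underside, 20 mm above the worktop.
- cup: Aluminium thermal cup with grey screw lid, 66 mm across, 120 mm tall, standing at the far right of the board. Origin: centre of its underside. Leave alone.
- spoon1: Small steel toddler spoon, 130 mm, lying on the board behind the spoon rest. Leave alone.
- spoon2: Second such spoon, next to it. Leave alone.
- bear_plate: White plastic plate, 170 mm across, 22 mm high, with two round ears, lying left of the box. Origin: centre of its underside. Leave alone.
Things that resemble listed ones, but are neither listed nor needed, are in the scene too. Leave any red look-alike of the egg alone.

How it is judged:
By the outcome, as a careful person would: the job done as asked, in the order asked, and still so for the second after the job is handed in, with the robot touching nothing.
It also fails if it takes over 70 s, if anything falls off the work surface, if the arm or the gripper's body presses on something with over 40 N, if the wrist force passes 120 N, or if a joint passes its speed limit or range.

### The arm

A 6-joint arm with a two-finger parallel gripper is mounted at the origin on the work surface. World frame = base frame: x ahead of the robot, y to its left, z up, the work surface at z = 0. Lengths are in m, angles in rad, forces in N, time in s.
With the tool pointing down it reaches from about 0.375 to 0.9 m from the base axis. Payload 3.1 kg.
Tool frame: the origin (TCP) lies midway between the tips of the shut fingers; the grasp point (between the pads) lies 19 mm behind it; x points along the fingers, y is the direction in which the jaws open and shut, and the axes are right-handed (so a half turn about x gives the same grasp; the last joint's range is limited). The gripper opens to 85 mm and grips with 20 to 120 N. Pads are 22 mm wide; open, the fingers measure 114 mm over their backs; the gripper's body (76 mm by 85 mm) begins 54 mm behind the grasp point. The pads swing forward as they close: fully open they stand 13 mm farther back than shut.
Start: joints at [-1.512, 0.527, 1.433, -0, 1.181, -0.178], TCP at [0.147, -0.608, 0.231] pointing down, gripper open.
Joint ranges: [-3.08, 3.08], [-0.75, 2.2], [0.22, 2.44], [-1.43, 4.57], [0, 2.65], [-2.85, 2.85]. Speed limits (rad/s): [2.79, 2.79, 3.14, 3.14, 3.14, 3.14].

### API

Orientations are given as a unit quaternion [x, y, z, w].
In Python, from station import manip gives the robot as it stands.
- The arm moves only by the tool carry_out, never from a script. Its argument "commands" is a list that holds one entry, the list of rows, each a list of 7 numbers: the shift along the tool's x, y, z in units of 25 mm (1.0 is 25 mm), then the turn, a rotation vector about the tool's x, y, z in units of 5 degrees (1.0 is 5 degrees), then the finger opening in mm, from 0 to 85.4. A call has exactly 5 rows; each row is the pose to reach, as a shift and turn from the pose commanded when the call began, along the tool's axes at that moment; what a row does not reach only later rows make up. A row lasts 1/10 s, in which the tool goes at most 50 mm and 8.59 degrees, less where a joint would pass 70% of its speed; a pose out of reach is approached as far as the arm can. A call with a gripper value outside its range is refused whole. The fingers move at their own pace and stop on an object; "force" is the grip in N (left out, the last holds). Time passes only in rows, so rows that repeat a pose let the fingers close, or fill a call up. It gives the time, the measured TCP pose, the force and the opening at its end, in the units of the state.
- manip.sense(): the state, without advancing time (a new reading comes with each control period).
- manip.snapshot(name): name is "scene" or "side" or "wrist"; returns a dict with "image" (400x640x3 uint8, red, green, blue), "fx", "fy", "cx", "cy" (pixels), "k1" (the pictures are not rectified: a ray, as slopes to the right and down, at radius r is drawn at 1 + k1 r^2 times it, then the intrinsics apply), "rvec" (rotation vector, rad) and "tvec" (3), from world to camera coordinates, as OpenCV has them. Camera axes: x right, y down, z forward; pixel columns grow to the right and rows downward; lengths in m; the calibration is good to about 2 mm. A picture is of the moment at which its call begins. There is no depth.
- manip.sign_off(): hands the job in, once; it reports no verdict.
The state is a dict: "t": time; "q": joint angles; "qd": joint speeds; "tau": joint torques, N m; "tcp_pos": TCP position; "tool_rot": TCP orientation; "force": force on the tool from outside, world axes, zero at the start; "ft_torque": the same for the moment, N m; "finger_gap": opening from 0.0 (shut) to 1.0 (fully open).
Only numpy, scipy, OpenCV 4.12 (cv2) and the standard library are available. Lean on these libraries where they do the work, as an engineer would, in place of code of your own. Each camera call takes 0.05 s, during which the arm holds its last target.

## Working session

There is one attempt and no reset: what is moved stays moved. The work goes in short steps, Python scripts to look and compute and a tool call to move; the robot and the scene stay as the last step left them, time stands still between calls to the robot, and variables do not carry over. Pictures are saved under pics/ and viewed, and the job is handed in when it is done.

Besides the shell and the picture viewer there is one more tool, called as name(argument=value, ...), one argument or row to a line, values as JSON. carry_out: Moves the arm, as the interface text tells. Its arguments: {"type":"object","properties":{"commands":{"type":"array"},"force":{"type":"number"}},"required":["commands"]}

```bash
ls; mkdir -p pics
cat > h.py <<'E'
import numpy as np,cv2
from station import manip
from scipy.spatial.transform import Rotation as R
def snap(n,fn=None):
    s=manip.snapshot(n)
    if fn: cv2.imwrite('pics/'+fn,cv2.cvtColor(s['image'],cv2.COLOR_RGB2BGR))
    return s
def proj(s,P):
    P=np.atleast_2d(P); Rm=R.from_rotvec(s['rvec']).as_matrix(); c=P@Rm.T+np.array(s['tvec'])
    a=c[:,:2]/c[:,2:]; a=a*(1+s['k1']*(a**2).sum(1,keepdims=True))
    return a*[s['fx'],s['fy']]+[s['cx'],s['cy']]
def ray(s,uv):
    d=(np.array(uv,float)-[s['cx'],s['cy']])/[s['fx'],s['fy']]; u=d.copy()
    for _ in range(30): u=d/(1+s['k1']*(u@u))
    Rm=R.from_rotvec(s['rvec']).as_matrix()
    o=-Rm.T@np.array(s['tvec']); v=Rm.T@np.array([u[0],u[1],1]); return o,v/np.linalg.norm(v)
def onz(s,uv,z):
    o,v=ray(s,uv); return o+v*(z-o[2])/v[2]
def tri(rs):
    A=0;b=0
    for o,v in rs:
        M=np.eye(3)-np.outer(v,v);A=A+M;b=b+M@o
    return np.linalg.solve(A,b)
E
python3 - <<'E'
from h import *
st=manip.sense(); print(st)
for n in ['scene','side','wrist']:
    s=snap(n,n+'0.png'); o,_=ray(s,(320,200)); print(n,s['fx'],s['k1'],o)
    import pickle; pickle.dump(s,open(n+'0.pkl','wb'))
E
```

```text
pics
{'t': 0.0, 'q': array([-1.51253219e+00,  5.28485512e-01,  1.43393218e+00, -2.35427438e-05,
        1.18137986e+00, -1.78511819e-01]), 'qd': array([ 0.00129165,  0.00039819, -0.00163203,  0.00043944, -0.00038829,
        0.00019716]), 'tau': array([ 2.12985742e-04, -4.42351699e+01, -1.78027439e+01, -1.36200456e-04,
        8.35014362e-03, -6.08470287e-06]), 'tcp_pos': array([ 0.14657807, -0.60681941,  0.23031223]), 'tool_rot': array([ 0.70219562,  0.08429923, -0.7021173 ,  0.08274202]), 'force': array([-0.39520773,  0.23976966,  0.88806771]), 'ft_torque': array([-0.00696238, -0.06471868,  0.00085127]), 'finger_gap': 1.0013972412749819}
scene 369.09077549055587 -0.06329832420826552 [ 0.88361418 -0.69945933  0.96772017]
side 482.16854636006497 -0.007928825595708462 [-0.0950965  -1.23712604  0.97477474]
wrist 278.8755247702257 -0.007409068847465278 [ 0.22017398 -0.59036314  0.37473545]
```

View pics/scene0.png

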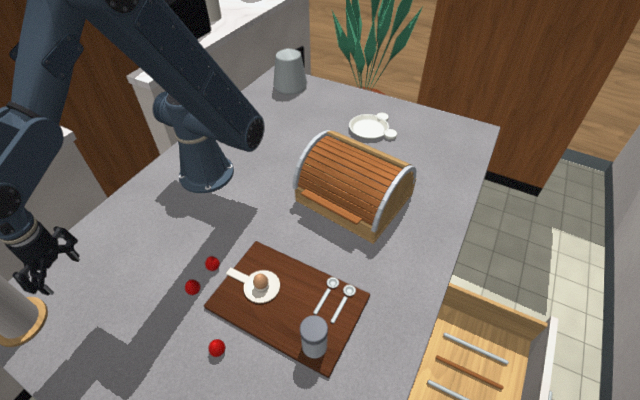

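View pics/side0.png

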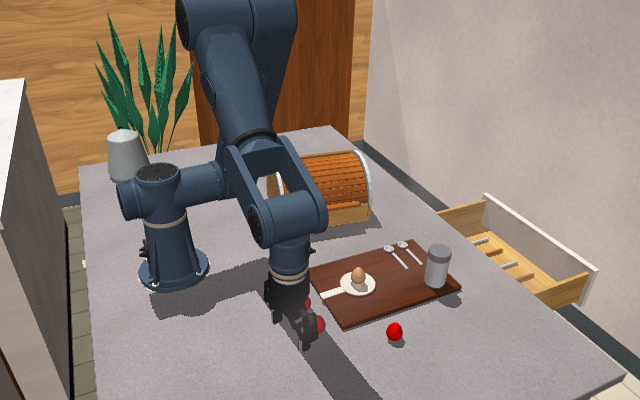

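View pics/wrist0.png

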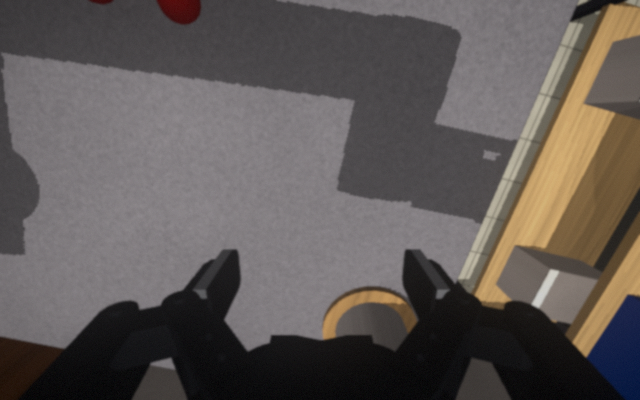

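Scene view: candidates for the egg are the brown egg in the white spoon rest at (261,282) and red balls at (212,263), (192,287) and (217,348). By the description the egg is the brown one at (261,282). The box is around (355,185), with its lip at (330,207). The side view shows the egg at (358,275). I'll check both in close crops.

Run:
```python
import cv2
a=cv2.imread('pics/scene0.png'); b=cv2.imread('pics/side0.png')
cv2.imwrite('pics/c1.png',cv2.resize(a[110:260,280:430],None,fx=5,fy=4,interpolation=cv2.INTER_CUBIC)[:600])
x=cv2.resize(a[250:320,215:295],(400,350),interpolation=cv2.INTER_CUBIC)
y=cv2.resize(b[250:320,310:390],(400,350),interpolation=cv2.INTER_CUBIC)
cv2.imwrite('pics/c2.png',cv2.hconcat([x,y]))
```

```text
(no output)
```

View pics/c1.png

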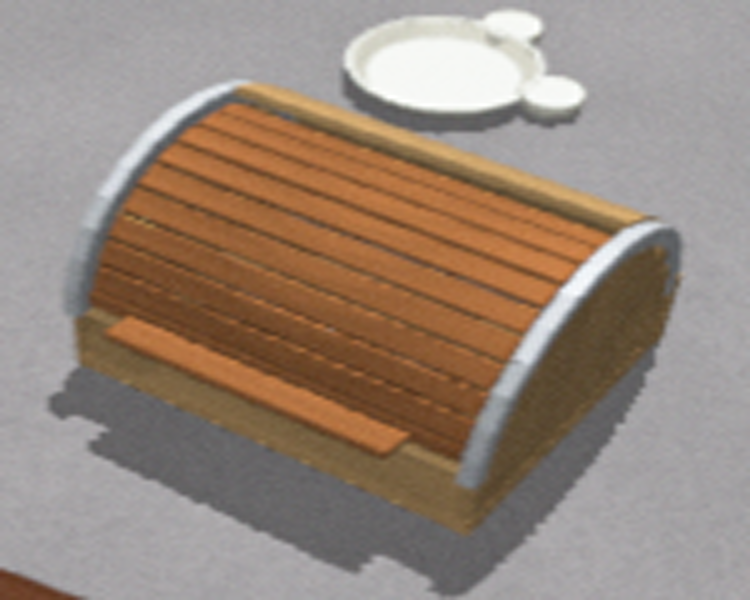

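View pics/c2.png

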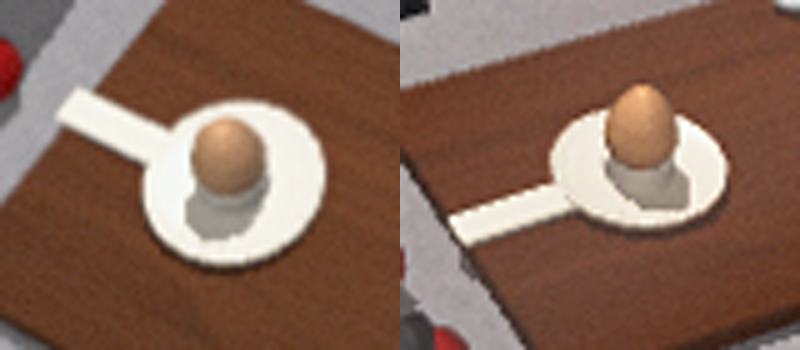

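Run:
```python
from h import *
import pickle
s=pickle.load(open('scene0.pkl','rb'));d=pickle.load(open('side0.pkl','rb'))
for n,uv,z in [('RL',(303.6,189.5),.093),('RR',(362,219.3),.093),('FR',(358.4,223.8),.097),('FL',(301.4,193.3),.097),('botL',(296,200.5),0),('botR',(373.4,242.5),0)]:
    print(n,onz(s,uv,z).round(4))
# egg masks
def mask(im,box):
    h=cv2.cvtColor(im,cv2.COLOR_RGB2HSV).astype(int); x0,y0,x1,y1=box
    i=im.astype(int)
    m=np.zeros(im.shape[:2],np.uint8)
    m[y0:y1,x0:x1]=((i[...,0]-i[...,2]>40)&(i[...,0]>90))[y0:y1,x0:x1]
    n,l,st,c=cv2.connectedComponentsWithStats(m); k=1+st[1:,4].argmax(); return st[k],c[k]
a,ca=mask(s['image'],(250,268,275,298)); b,cb=mask(d['image'],(345,262,372,288))
print(a,ca,b,cb)
print('egg',tri([ray(s,ca),ray(d,cb)]).round(4), onz(s,ca,.057).round(4),onz(d,cb,.057).round(4))
# dish centre: white mask
for S,box in[(s,(242,265,285,305)),(d,(340,265,380,300))]:
    im=S['image'].astype(int);x0,y0,x1,y1=box
    m=((im.min(2)>150)).astype(np.uint8)*0+((im.min(2)>120)).astype(np.uint8)
    sub=m[y0:y1,x0:x1]; cs,_=cv2.findContours(sub,cv2.RETR_EXTERNAL,cv2.CHAIN_APPROX_NONE)
    c=max(cs,key=cv2.contourArea); bb=cv2.boundingRect(c); print(bb[0]+x0,bb[1]+y0,bb[2:])
```

```text
RL [0.4257 0.023  0.093 ]
RR [ 0.6483 -0.0034  0.093 ]
FR [ 0.6469 -0.0279  0.097 ]
FL [0.4302 0.0014 0.097 ]
botL [0.3806 0.0397 0.    ]
botR [ 0.6952 -0.001   0.    ]
[253 273  15  16 177] [260.02259887 280.66666667] [345 262  27  22 449] [358.24944321 270.40979955]
egg [ 0.4805 -0.3149  0.0707] [ 0.4778 -0.3141  0.057 ] [ 0.4888 -0.2942  0.057 ]
242 270 (38, 33)
340 272 (36, 24)
```

Run:
```python
from h import *
import pickle
s=pickle.load(open('scene0.pkl','rb'));d=pickle.load(open('side0.pkl','rb'));w=pickle.load(open('wrist0.pkl','rb'))
st=manip.sense();T=R.from_quat(st['tool_rot']).as_matrix();print('tool axes cols\n',T.round(3))
Rw=R.from_rotvec(w['rvec']).as_matrix();o,_=ray(w,(320,200))
print('cam in tool',(T.T@(o-st['tcp_pos'])).round(4),'\naxes in tool\n',(T.T@Rw.T).round(3))
im=d['image'];
for uv in[(358,266),(358,272),(358,280),(350,272),(366,272),(340,265)]: print(uv,im[uv[1],uv[0]])
im=s['image']
for uv in[(260,275),(260,281),(260,290),(251,281),(269,281),(240,300)]: print(uv,im[uv[1],uv[0]])
```

```text
tool axes cols
 [[-0.     0.235 -0.972]
 [ 0.002 -0.972 -0.235]
 [-1.    -0.002 -0.   ]]
cam in tool [-0.1441  0.0008 -0.0755] 
axes in tool
 [[ 0.001 -0.292  0.956]
 [ 1.     0.001 -0.001]
 [-0.     0.956  0.292]]
(358, 266) [105  64  49]
(358, 272) [217 162 118]
(358, 280) [163 119  82]
(350, 272) [239 226 208]
(366, 272) [118  71  49]
(340, 265) [110  66  48]
(260, 275) [227 178 134]
(260, 281) [169 131  98]
(260, 290) [151 146 135]
(251, 281) [247 249 246]
(269, 281) [248 245 237]
(240, 300) [104  60  42]
```

```bash
cat >> h.py <<'E'
import json,os
def Rdes(pitch,az=0.13,):
    pass
def plan(pos,Tt=None,st=None):
    """units for target world pos / tool matrix Tt from current pose"""
    st=st or manip.sense(); T=R.from_quat(st['tool_rot']).as_matrix()
    d=T.T@(np.array(pos)-st['tcp_pos'])/0.025
    r=np.zeros(3) if Tt is None else np.rad2deg(R.from_matrix(T.T@Tt).as_rotvec())/5
    return np.r_[d,r].round(2)
def log():
    st=manip.sense()
    with open('log.jsonl','a') as f: f.write(json.dumps({k:np.asarray(v).tolist() for k,v in st.items()})+'\n')
    T=R.from_quat(st['tool_rot']).as_matrix()
    print('t',st['t'],'q',st['q'].round(3),'tcp',st['tcp_pos'].round(4),'F',st['force'].round(1),'gap',round(st['finger_gap'],3));print(T.round(3)); return st
XB=np.array([.13,.9915,0]);YB=np.array([-.9915,.13,0]);ZB=np.array([0,0,1.])
def tool(pitch):
    """tool pointing to box +x, pitched down; z = -X-ish (=YB)"""
    p=np.deg2rad(pitch); x=XB*np.cos(p)-ZB*np.sin(p); z=YB; return np.c_[x,np.cross(z,x),z]
E
python3 - <<'E'
from h import *
log(); print(tool(90).round(3)); print(plan([.45,-.30,.28],tool(90)))
E
```

```text
t 0.15 q [-1.513  0.528  1.434  0.     1.181 -0.178] tcp [ 0.1466 -0.607   0.2306] F [-1.1  0.1  0.1] gap 1.001
[[-0.     0.235 -0.972]
 [ 0.002 -0.972 -0.235]
 [-1.    -0.002 -0.   ]]
[[ 0.    -0.13  -0.992]
 [ 0.    -0.992  0.13 ]
 [-1.    -0.     0.   ]]
[ -1.96  -9.09 -14.68   4.21  -0.     0.02]
```

carry_out(
  commands=[
    [[-2, -9, -14.6, 4.2, 0, 0, 0], [-2, -9, -14.6, 4.2, 0, 0, 0], [-2, -9, -14.6, 4.2, 0, 0, 0], [-2, -9, -14.6, 4.2, 0, 0, 0], [-2, -9, -14.6, 4.2, 0, 0, 0]],
  ],
  force=20,
)

```text
t: 0.65
tcp_pos: [0.3225, -0.4296, 0.2603]
tool_rot: [-0.706, 0.046, 0.706, 0.046]
force: [1.1, 0.5, 0.2]
finger_gap: 0.142
```

Run:
```python
from h import *
log();  print(plan([.45,-.30,.28],tool(90)))
```

```text
t 0.65 q [-1.135  0.374  1.618  0.     1.149  0.566] tcp [ 0.3225 -0.4296  0.2603] F [1.1 0.5 0.2] gap 0.142
[[-0.    -0.13  -0.992]
 [ 0.    -0.992  0.13 ]
 [-1.    -0.     0.   ]]
[-0.79 -5.8  -4.38 -0.    0.    0.01]
```

carry_out(
  commands=[
    [[-0.8, -5.8, -4.4, 0, 0, 0, 0], [-0.8, -5.8, -4.4, 0, 0, 0, 0], [-0.8, -5.8, -4.4, 0, 0, 0, 0], [-0.8, -5.8, -4.4, 0, 0, 0, 0], [-0.8, -5.8, -4.4, 0, 0, 0, 0]],
  ],
)

```text
t: 1.15
tcp_pos: [0.4519, -0.2984, 0.2807]
tool_rot: [0.706, -0.044, -0.705, -0.044]
force: [0.4, 0.1, 0.5]
finger_gap: -0.001
```

Run:
```python
from h import *
import pickle
log()
for n in ['wrist','side','scene']:
    s=snap(n,n+'1.png'); pickle.dump(s,open(n+'1.pkl','wb'))
log()
```

```text
t 1.15 q [-0.791  0.357  1.583  0.002  1.201  0.903] tcp [ 0.4519 -0.2984  0.2807] F [0.4 0.1 0.5] gap -0.001
[[ 0.001 -0.124 -0.992]
 [ 0.001 -0.992  0.124]
 [-1.    -0.001 -0.001]]
t 1.3 q [-7.980e-01  3.580e-01  1.584e+00 -1.000e-03  1.201e+00  9.020e-01] tcp [ 0.4489 -0.3019  0.2799] F [-0.3  0.   0.2] gap -0.001
[[-0.001 -0.129 -0.992]
 [ 0.    -0.992  0.129]
 [-1.     0.     0.001]]
```

View pics/wrist1.png

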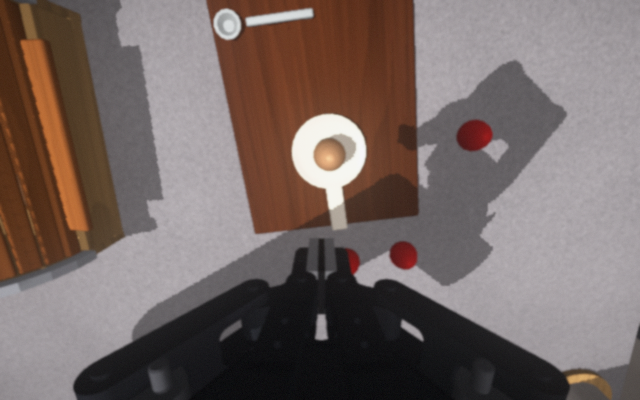

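View pics/side1.png

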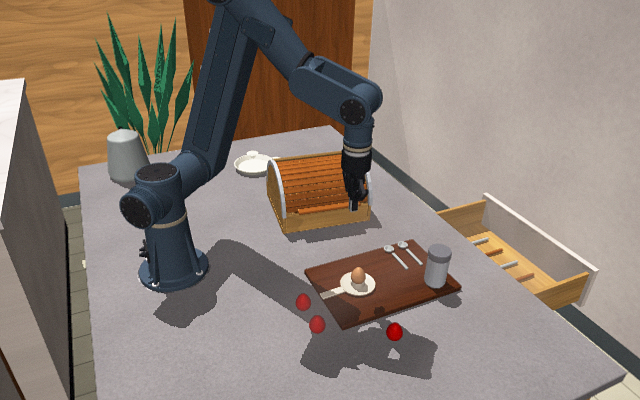

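Run:
```python
from h import *
import pickle
S={n:pickle.load(open(n+'1.pkl','rb')) for n in['wrist','side','scene']}
S['scene']=pickle.load(open('scene0.pkl','rb'))
bx={'wrist':(300,125,360,185),'side':(345,260,372,296),'scene':(248,265,275,300)}
rs=[];C={}
for n,s in S.items():
    im=s['image'].astype(int);x0,y0,x1,y1=bx[n];m=np.zeros(im.shape[:2],np.uint8)
    m[y0:y1,x0:x1]=((im[...,0]>128)&(im[...,0]-im[...,2]>45)&(im[...,1]<205))[y0:y1,x0:x1]
    m=cv2.morphologyEx(m,cv2.MORPH_OPEN,np.ones((3,3),np.uint8))
    k,l,st,c=cv2.connectedComponentsWithStats(m);i=1+st[1:,4].argmax();print(n,st[i],c[i].round(1))
    C[n]=c[i];rs.append(ray(s,c[i]))
print('egg3',tri(rs).round(4)); print('w+sc',tri([rs[0],rs[2]]).round(4),'w+si',tri(rs[:2]).round(4),'sc+si',tri(rs[1:]).round(4))
for n in S: print(n,onz(S[n],C[n],.057).round(4))
w=S['wrist'];print('dish',onz(w,(329,151),.027).round(4))
cv2.imwrite('pics/c3.png',cv2.resize(cv2.cvtColor(w['image'],cv2.COLOR_RGB2BGR)[0:300,0:160],None,fx=3,fy=2))
cv2.imwrite('pics/c4.png',cv2.resize(cv2.cvtColor(S['side']['image'],cv2.COLOR_RGB2BGR)[140:240,255:385],None,fx=6,fy=6))
```

```text
wrist [314 139  31  32 756] [328.7 154.9]
side [351 267  15  16 183] [357.9 274.7]
scene [254 274  13  14 146] [259.5 280.2]
egg3 [ 0.4768 -0.3128  0.0586]
w+sc [ 0.4759 -0.3123  0.0557] w+si [ 0.4773 -0.3119  0.0583] sc+si [ 0.4766 -0.3142  0.0597]
wrist [ 0.4769 -0.3117  0.057 ]
side [ 0.4783 -0.3109  0.057 ]
scene [ 0.4757 -0.3134  0.057 ]
dish [ 0.4782 -0.3131  0.027 ]
```

View pics/c3.png

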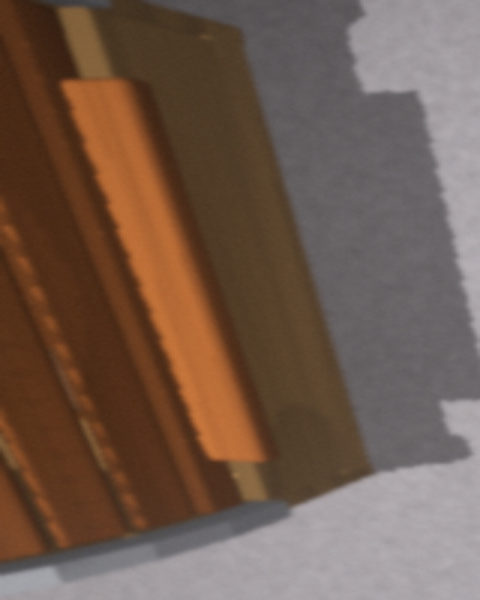

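View pics/c4.png

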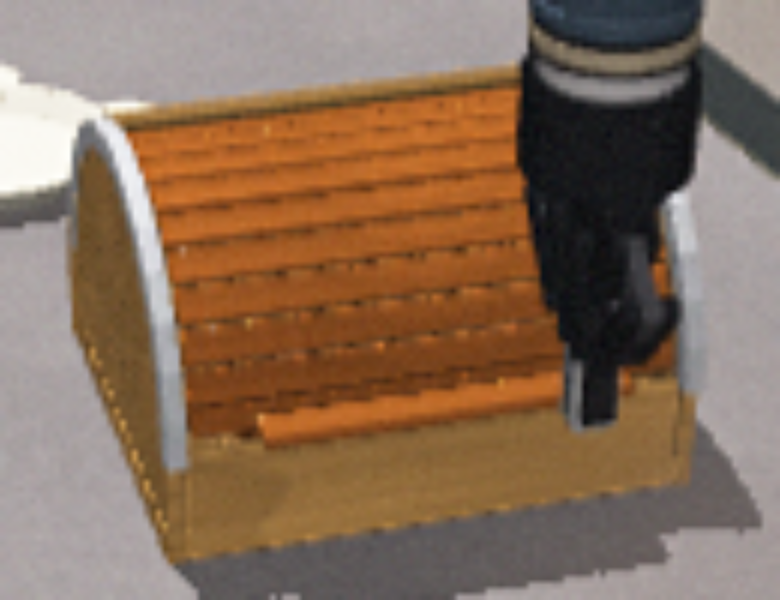

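Run:
```python
from h import *
import pickle
w=pickle.load(open('wrist1.pkl','rb'));d=pickle.load(open('side1.pkl','rb'))
for n,uv,z in [('outer1',(50,40),.088),('outer2',(90.7,230),.088),('in1',(21.7,40),.093),('in2',(68.3,230),.093),('bot1',(81.7,15),0),('bot2',(124,235),0)]:
    print(n,onz(w,uv,z).round(4))
# side: outer lip left-bottom, box bottom corners
for n,uv,z in [('lip outerL',(265,443),.088),('botL',(172,562),0),('botR',(690,482),0),('sillL top',(170,470),.072)]:
    print(n,onz(d,(255+uv[0]/6,140+uv[1]/6),z).round(4))
```

```text
outer1 [ 0.6421 -0.0257  0.088 ]
outer2 [0.4223 0.0102 0.088 ]
in1 [6.445e-01 6.000e-04 9.300e-02]
in2 [0.4274 0.0346 0.093 ]
bot1 [ 0.6952 -0.0063  0.    ]
bot2 [0.3795 0.041  0.    ]
lip outerL [0.429  0.0113 0.088 ]
botL [0.383 0.041 0.   ]
botR [ 0.7002 -0.006   0.    ]
sillL top [0.3789 0.0294 0.072 ]
```

```bash
cat >> h.py <<'E'
ang=np.deg2rad(8.5);XB=np.array([np.sin(ang),np.cos(ang),0]);YB=np.array([-np.cos(ang),np.sin(ang),0])
O=np.array([.557,.144,0])
def box(x,y,z): return O+x*XB+y*YB+z*ZB
def tobox(p): d=np.array(p)-O; return np.array([d@XB,d@YB,d[2]])
def push(theta,s=.022,gap=0,pmin=30):
    a=8+theta; pit=max(pmin,a); A=np.deg2rad(a);P=np.deg2rad(pit)
    E=np.array([0,.07])+.16*np.array([-np.cos(A),np.sin(A)])-.005*np.array([np.sin(A),np.cos(A)])
    t=E+s*np.array([np.cos(P),-np.sin(P)])-(.0145+gap)*np.array([np.sin(P),np.cos(P)])
    return t,pit
E
python3 - <<'E'
from h import *
print(push(0),push(0,-.048,.013))
print(plan(box(-.26,0,.17),tool(30)))
E
```

```text
(array([-0.1473362 ,  0.06375899]), 30) (array([-0.21445798,  0.08750066]), 30)
[  4.4   -7.85  -1.79   0.19   0.12 -12.  ]
```

carry_out(
  commands=[
    [[0.2, -1.6, -0.4, 0, 0, -1.6, 0], [0.4, -3.2, -0.8, 0, 0, -3.2, 0], [0.8, -4.8, -1.2, 0, 0, -4.8, 0], [1.4, -6.4, -1.6, 0.1, 0.1, -6.4, 0], [2.0, -7.5, -1.8, 0.2, 0.1, -8, 0]],
  ],
)

```text
t: 1.8
tcp_pos: [0.5187, -0.1218, 0.2305]
tool_rot: [0.682, 0.193, -0.642, -0.292]
force: [-1.4, -0.3, -0.4]
finger_gap: -0.0
```

Run:
```python
from h import *
st=log(); print(tobox(st['tcp_pos'])); print(plan(box(-.26,0,.17),tool(30)))
```

```text
t 1.8 q [-0.76   0.557  1.617  0.566  1.439  0.747] tcp [ 0.5187 -0.1218  0.2305] F [-1.4 -0.3 -0.4] gap -0.0
[[ 0.1   -0.112 -0.989]
 [ 0.638 -0.755  0.151]
 [-0.763 -0.646 -0.004]]
[-0.26853598 -0.0013912   0.23050828]
[ 2.07  1.3   0.07  0.02 -0.06 -3.95]
```

carry_out(
  commands=[
    [[0.4, 0.2, 0, 0, 0, -1.3, 0], [0.9, 0.5, 0, 0, 0, -2.6, 0], [1.5, 0.9, 0, 0, 0, -4, 0], [2.1, 1.3, 0, 0, 0, -4, 0], [2.1, 1.3, 0, 0, 0, -4, 0]],
  ],
)

```text
t: 2.3
tcp_pos: [0.5184, -0.1134, 0.1666]
tool_rot: [0.636, 0.306, -0.585, -0.4]
force: [0.3, -0.1, -0.5]
finger_gap: -0.001
```

Run:
```python
from h import *
import pickle
st=log(); print(tobox(st['tcp_pos'])); 
t,p=push(0,-.048,.013);print(plan(box(t[0],0,t[1]),tool(30)))
t,p=push(0,.022,.013);print(plan(box(t[0],0,t[1]),tool(30)))
for n in ['side','scene']: s=snap(n,n+'2.png')
```

```text
t 2.3 q [-0.838  0.799  1.621  0.733  1.56   0.538] tcp [ 0.5184 -0.1134  0.1666] F [ 0.3 -0.1 -0.5] gap -0.001
[[ 0.129 -0.078 -0.989]
 [ 0.857 -0.493  0.15 ]
 [-0.499 -0.867  0.003]]
[-2.60307667e-01  1.43906589e-04  1.66607001e-01]
[ 3.17  1.83 -0.01 -0.05 -0.01  0.01]
[ 5.97  1.83 -0.01 -0.05 -0.01  0.01]
```

View pics/side2.png

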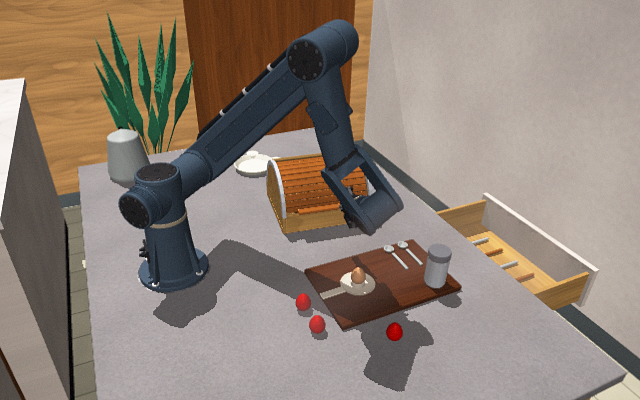

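View pics/scene2.png

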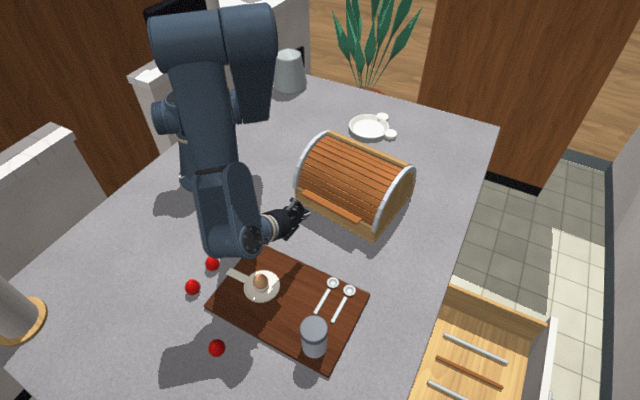

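Run:
```python
from h import *
import pickle
s=pickle.load(open('scene0.pkl','rb'));d=pickle.load(open('side1.pkl','rb'))
for a,b in [((240,252),(373,233)),((225,250),(385,225)),((248,238),(385,215))]:
    p=tri([ray(s,a),ray(d,b)]);print(p,proj(s,p),proj(d,p))
```

```text
[ 0.47946268 -0.35849463  0.24330971] [[239.90346174 254.91838061]] [[371.29381215 231.0183813 ]]
[ 0.48139429 -0.40082157  0.2989165 ] [[224.77490952 255.04116763]] [[382.14652971 221.66123412]]
[ 0.50832706 -0.35303832  0.29689009] [[247.74052358 244.66708878]] [[381.39882152 210.54739658]]
```

carry_out(
  commands=[
    [[1.2, 0.8, 0, 0, 0, 0, 0], [2.4, 1.6, 0, 0, 0, 0, 0], [3.2, 1.8, 0, 0, 0, 0, 0], [3.2, 1.8, 0, 0, 0, 0, 0], [3.2, 1.8, 0, 0, 0, 0, 0]],
  ],
)

```text
t: 2.9
tcp_pos: [0.5276, -0.0668, 0.0918]
tool_rot: [0.639, 0.308, -0.584, -0.396]
force: [0.5, -0.5, 0.4]
finger_gap: -0.002
```

Run:
```python
from h import *
st=log(); print(tobox(st['tcp_pos'])); 
t,p=push(0,.022,.013);print(plan(box(t[0],0,t[1]),tool(30)))
snap('wrist','wrist3.png');
s=snap('side'); cv2.imwrite('pics/side3.png',cv2.resize(cv2.cvtColor(s['image'],cv2.COLOR_RGB2BGR)[140:300,255:415],None,fx=4,fy=3.7))
```

```text
t 2.9 q [-0.771  0.913  1.675  0.794  1.408  0.443] tcp [ 0.5276 -0.0668  0.0918] F [ 0.5 -0.5  0.4] gap -0.002
[[ 0.13  -0.069 -0.989]
 [ 0.855 -0.497  0.147]
 [-0.502 -0.865 -0.005]]
[-0.21288348 -0.00205685  0.09182862]
[ 2.83  0.18  0.09  0.05 -0.02 -0.02]
```

View pics/wrist3.png

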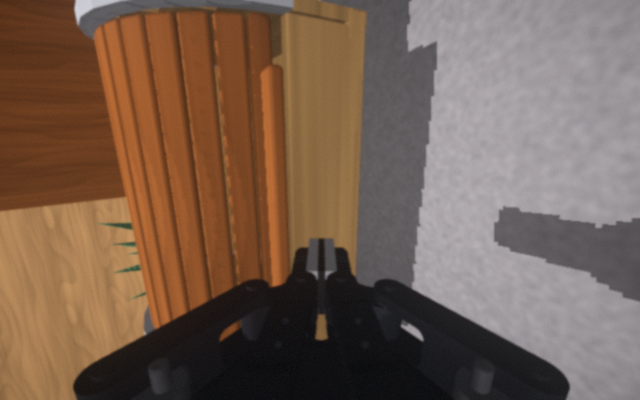

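View pics/side3.png

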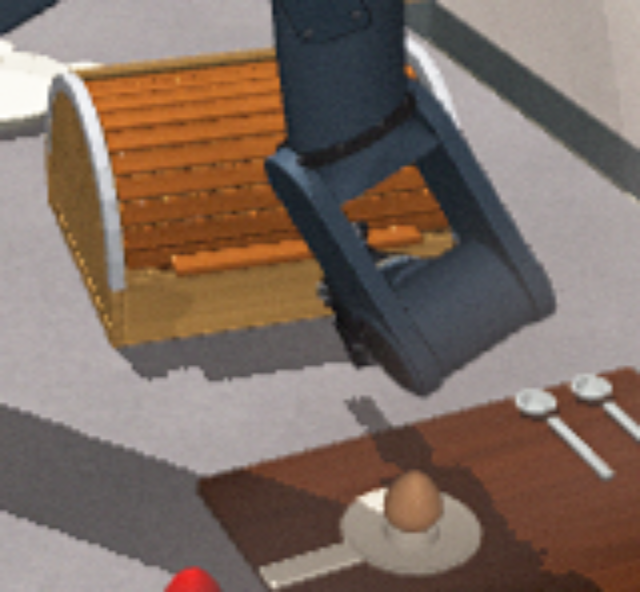

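carry_out(
  commands=[
    [[0.7, 0.4, 0.1, 0, 0, 0, 0], [1.4, 0.4, 0.1, 0, 0, 0, 0], [2.1, 0.4, 0.1, 0, 0, 0, 0], [2.7, 0.4, 0.1, 0, 0, 0, 0], [2.7, 0.4, 0.1, 0, 0, 0, 0]],
  ],
)

```text
t: 3.5
tcp_pos: [0.5314, -0.0107, 0.0474]
tool_rot: [0.636, 0.309, -0.585, -0.398]
force: [-0.1, -0.2, 0.4]
finger_gap: -0.002
```

Run:
```python
from h import *
st=log(); print(tobox(st['tcp_pos'])); 
for th in [0,10,20,30,40,50,60,70,75,80,85]:
    t,p=push(th,.022,-.004);print(th,p,t.round(3),plan(box(t[0],0,t[1]),tool(p)))
snap('wrist','wrist4.png');
```

```text
t 3.5 q [-0.692  0.986  1.726  0.876  1.302  0.379] tcp [ 0.5314 -0.0107  0.0474] F [-0.1 -0.2  0.4] gap -0.002
[[ 0.126 -0.073 -0.989]
 [ 0.858 -0.493  0.145]
 [-0.498 -0.867  0.001]]
[-0.15678162  0.00242244  0.04738051]
0 30 [-0.145  0.067] [ 0.   -0.92 -0.1   0.01  0.03  0.02]
10 30 [-0.14   0.095] [-0.36 -1.97 -0.1   0.01  0.03  0.02]
20 30 [-0.13   0.121] [-0.52 -3.08 -0.1   0.01  0.03  0.02]
30 38 [-0.118  0.143] [-0.57 -4.07 -0.1   0.01  0.03  1.62]
40 48 [-0.104  0.162] [-0.45 -5.04 -0.1   0.01  0.03  3.62]
50 58 [-0.086  0.179] [-0.18 -5.96 -0.1   0.02  0.02  5.62]
60 68 [-0.066  0.192] [ 0.26 -6.83 -0.1   0.02  0.02  7.62]
70 78 [-0.044  0.202] [ 0.84 -7.6  -0.11  0.02  0.02  9.62]
75 83 [-0.032  0.205] [ 1.18 -7.95 -0.11  0.02  0.02 10.62]
80 88 [-0.02   0.207] [ 1.54 -8.27 -0.11  0.02  0.02 11.62]
85 93 [-0.008  0.209] [ 1.94 -8.55 -0.11  0.02  0.02 12.62]
```

View pics/wrist4.png

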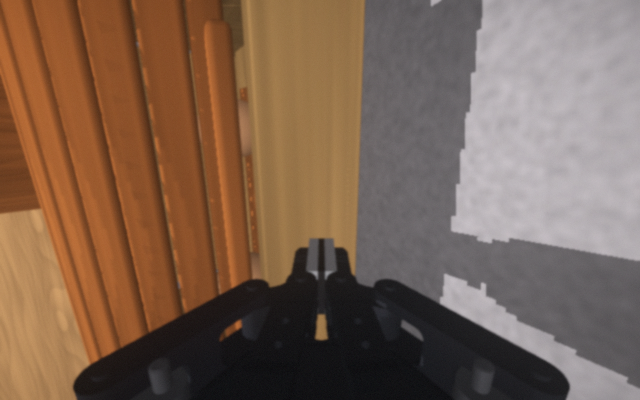

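carry_out(
  commands=[
    [[0, -0.3, -0.1, 0, 0, 0, 0], [0, -0.6, -0.1, 0, 0, 0, 0], [0, -0.8, -0.1, 0, 0, 0, 0], [0, -1.0, -0.1, 0, 0, 0, 0], [-0.1, -1.3, -0.1, 0, 0, 0, 0]],
  ],
)

```text
t: 4.05
tcp_pos: [0.5371, -0.0021, 0.0759]
tool_rot: [0.639, 0.305, -0.585, -0.395]
force: [-3.3, -7.6, -2.6]
finger_gap: 0.0
```

Run:
```python
from h import *
st=log(); print(tobox(st['tcp_pos'])); 
for th in [5,10,20,30,40]:
    t,p=push(th,.022,-.004);print(th,p,t.round(3),plan(box(t[0],0,t[1]),tool(p)))
snap('wrist','wrist5.png');
```

```text
t 4.05 q [-0.672  0.928  1.737  0.884  1.315  0.419] tcp [ 0.5371 -0.0021  0.0759] F [-3.3 -7.6 -2.6] gap 0.0
[[ 0.13  -0.072 -0.989]
 [ 0.853 -0.501  0.149]
 [-0.506 -0.863 -0.004]]
[-0.14741546 -0.00194352  0.07594514]
5 30 [-0.143  0.081] [ 0.04 -0.26  0.08  0.03 -0.03 -0.08]
10 30 [-0.14   0.095] [-0.12 -0.8   0.08  0.03 -0.03 -0.08]
20 30 [-0.13   0.121] [-0.3  -1.9   0.07  0.03 -0.03 -0.08]
30 38 [-0.118  0.143] [-0.35 -2.89  0.07  0.03 -0.03  1.52]
40 48 [-0.104  0.162] [-0.24 -3.86  0.07  0.03 -0.03  3.52]
```

View pics/wrist5.png

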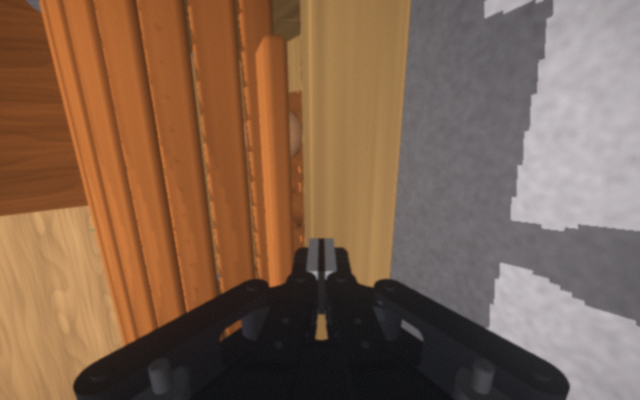

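Run:
```python
from h import *
st=manip.sense(); print(st['force'].round(1),st['ft_torque'].round(2),st['tcp_pos'].round(4))
w=snap('wrist'); im=cv2.cvtColor(w['image'],cv2.COLOR_RGB2BGR)
A=np.deg2rad(8)
for th,c in[(0,(0,255,0)),(3,(255,0,255))]:
  A=np.deg2rad(8+th);r=np.array([-np.cos(A),np.sin(A)]);t=np.array([np.sin(A),np.cos(A)])
  for rad in(.129,.16):
    for e in(-.005,.005):
      for y in(-.11,-.05,.0):
        q=np.array([0,.07])+rad*r+e*t; u=proj(w,box(q[0],y,q[1]))[0]; cv2.circle(im,tuple(int(v) for v in u.round()),2,c,-1)
T=R.from_quat(st['tool_rot']).as_matrix()
for y in (-.0145,.0145):
  for x in(-.03,0):
    u=proj(w,st['tcp_pos']+T@[x,y,-.011])[0];cv2.circle(im,tuple(int(v) for v in u.round()),2,(255,0,0),-1)
cv2.imwrite('pics/wrist5b.png',im[:300,200:420].repeat(2,0).repeat(3,1))
s=snap('side'); cv2.imwrite('pics/side5.png',cv2.resize(cv2.cvtColor(s['image'],cv2.COLOR_RGB2BGR)[140:300,255:415],None,fx=4,fy=3.7))
st=manip.sense(); print(st['force'].round(1))
```

```text
[-1.3 -5.5 -1.4] [-1.16  0.23  0.21] [ 0.5373 -0.0017  0.0775]
[-1.1 -4.7 -1.8]
```

View pics/wrist5b.png

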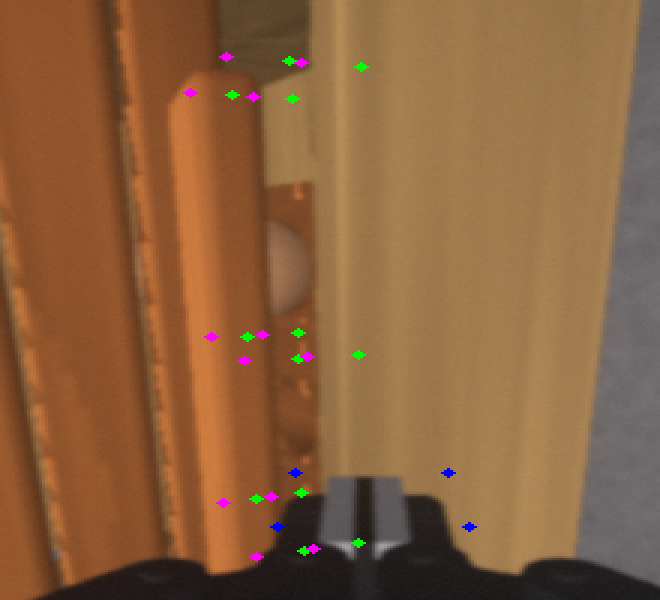

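View pics/side5.png

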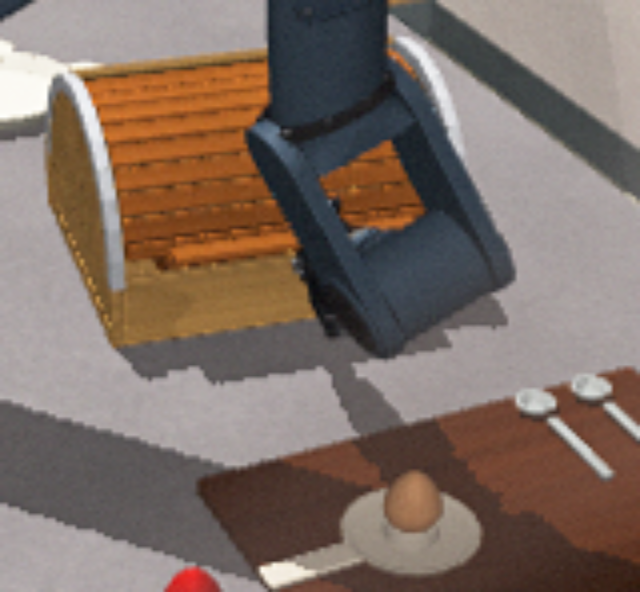

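Run:
```python
from h import *
for th in [5,10,15,20,25,30,35,40]:
    t,p=push(th,.026,-.002);print(th,p,t.round(3),plan(box(t[0],0,t[1]),tool(p)))
```

```text
5 30 [-0.141  0.077] [ 0.21 -0.14  0.08  0.04 -0.04 -0.05]
10 30 [-0.137  0.091] [ 0.05 -0.67  0.08  0.04 -0.04 -0.05]
15 30 [-0.133  0.104] [-0.06 -1.22  0.08  0.04 -0.04 -0.05]
20 30 [-0.127  0.117] [-0.12 -1.77  0.08  0.04 -0.04 -0.05]
25 33 [-0.122  0.128] [-0.17 -2.28  0.07  0.04 -0.04  0.55]
30 38 [-0.116  0.139] [-0.18 -2.75  0.07  0.04 -0.04  1.55]
35 43 [-0.11   0.149] [-0.16 -3.22  0.07  0.04 -0.04  2.55]
40 48 [-0.103  0.158] [-0.1  -3.69  0.07  0.03 -0.04  3.55]
```

carry_out(
  commands=[
    [[0.1, -0.4, 0.1, 0, 0, 0, 0], [0, -0.9, 0.1, 0, 0, 0, 0], [-0.1, -1.4, 0.1, 0, 0, 0, 0], [-0.1, -1.8, 0.1, 0, 0, 0, 0], [-0.2, -2.3, 0.1, 0, 0, 0.5, 0]],
  ],
)

```text
t: 4.7
tcp_pos: [0.5385, 0.0234, 0.1284]
tool_rot: [0.645, 0.291, -0.593, -0.385]
force: [0.8, -0.1, -5.3]
finger_gap: -0.004
```

Run:
```python
from h import *
st=log(); print(tobox(st['tcp_pos'])); 
for th in [25,30,35,40,45,50,55,60,65,70,75,80]:
    t,p=push(th,.026,-.002);print(th,p,t.round(3),plan(box(t[0],0,t[1]),tool(p)))
snap('wrist','wrist6.png');
```

```text
t 4.7 q [-0.624  0.807  1.773  0.887  1.314  0.511] tcp [0.5385 0.0234 0.1284] F [ 0.8 -0.1 -5.3] gap -0.004
[[ 0.128 -0.08  -0.989]
 [ 0.832 -0.534  0.151]
 [-0.54  -0.842 -0.002]]
[-0.1220366   0.00050399  0.12837275]
25 33 [-0.122  0.128] [ 0.01 -0.   -0.02 -0.   -0.04  0.06]
30 38 [-0.116  0.139] [-0.03 -0.47 -0.02 -0.   -0.04  1.06]
35 43 [-0.11   0.149] [-0.03 -0.94 -0.02 -0.01 -0.04  2.06]
40 48 [-0.103  0.158] [ 0.01 -1.41 -0.02 -0.01 -0.04  3.06]
45 53 [-0.095  0.166] [ 0.1  -1.88 -0.02 -0.01 -0.04  4.06]
50 58 [-0.086  0.174] [ 0.22 -2.33 -0.02 -0.01 -0.04  5.06]
55 63 [-0.076  0.181] [ 0.39 -2.77 -0.02 -0.01 -0.04  6.06]
60 68 [-0.066  0.188] [ 0.59 -3.2  -0.02 -0.01 -0.04  7.06]
65 73 [-0.056  0.193] [ 0.83 -3.61 -0.02 -0.02 -0.04  8.06]
70 78 [-0.045  0.197] [ 1.1  -3.99 -0.02 -0.02 -0.04  9.06]
75 83 [-0.034  0.201] [ 1.410e+00 -4.350e+00 -1.000e-02 -2.000e-02 -4.000e-02  1.006e+01]
80 88 [-0.022  0.203] [ 1.740e+00 -4.680e+00 -1.000e-02 -2.000e-02 -4.000e-02  1.106e+01]
```

View pics/wrist6.png

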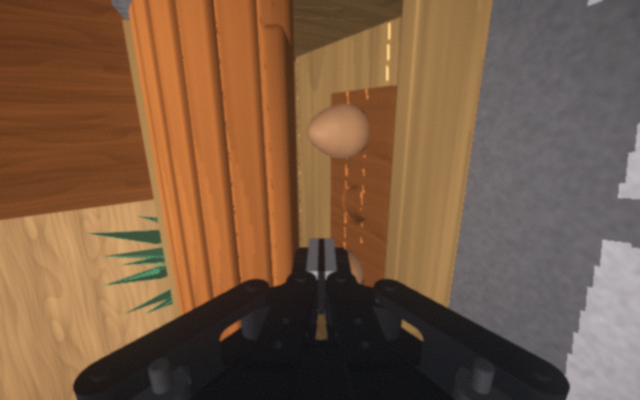

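Lifting works: the lip runs along x≈275, with the force at 5 N. Inside there is an egg at (343,130), an empty pocket at (355,203) and another egg near (355,265), so the free pocket looks like the middle one.

carry_out(
  commands=[
    [[0, -0.5, 0, 0, 0, 1, 0], [0, -0.9, 0, 0, 0, 2, 0], [0, -1.4, 0, 0, 0, 3, 0], [0.1, -1.9, 0, 0, 0, 4, 0], [0.2, -2.3, 0, 0, 0, 5, 0]],
  ],
)

```text
t: 5.25
tcp_pos: [0.5425, 0.0595, 0.1759]
tool_rot: [0.693, 0.146, -0.662, -0.246]
force: [0.2, -0.9, -2.2]
finger_gap: 0.001
```

Run:
```python
from h import *
st=log(); print(tobox(st['tcp_pos'])); 
for th in [50,55,60,65,70,75,80]:
    t,p=push(th,.026,-.002);print(th,p,t.round(3),plan(box(t[0],0,t[1]),tool(p)))
snap('wrist','wrist7.png');
```

```text
t 5.25 q [-0.397  0.547  1.771  0.632  1.071  0.942] tcp [0.5425 0.0595 0.1759] F [ 0.2 -0.9 -2.2] gap 0.001
[[ 0.081 -0.124 -0.989]
 [ 0.528 -0.836  0.148]
 [-0.845 -0.534 -0.002]]
[-0.08567849  0.00189532  0.17594935]
50 58 [-0.086  0.174] [ 0.05  0.04 -0.08  0.01 -0.02  0.06]
55 63 [-0.076  0.181] [ 0.01 -0.43 -0.08  0.01 -0.02  1.06]
60 68 [-0.066  0.188] [ 0.01 -0.9  -0.08  0.01 -0.02  2.06]
65 73 [-0.056  0.193] [ 0.06 -1.37 -0.08  0.01 -0.02  3.06]
70 78 [-0.045  0.197] [ 0.14 -1.84 -0.08  0.01 -0.03  4.06]
75 83 [-0.034  0.201] [ 0.27 -2.29 -0.08  0.01 -0.03  5.06]
80 88 [-0.022  0.203] [ 0.43 -2.73 -0.08  0.01 -0.03  6.06]
```

View pics/wrist7.png

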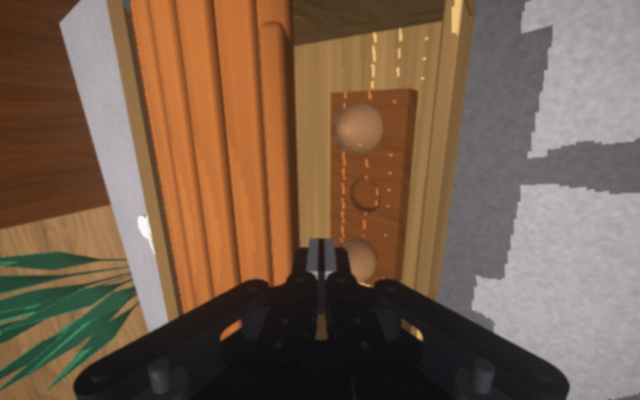

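The shutter is at about 50° now. The middle pocket at (366,193) is empty, and eggs stand at (359,128) and (358,260).

carry_out(
  commands=[
    [[0, -0.6, -0.1, 0, 0, 1.2, 0], [0, -1.1, -0.1, 0, 0, 2.4, 0], [0.1, -1.6, -0.1, 0, 0, 3.6, 0], [0.2, -2.2, -0.1, 0, 0, 4.8, 0], [0.4, -2.7, -0.1, 0, 0, 6, 0]],
  ],
)

```text
t: 5.8
tcp_pos: [0.5535, 0.1208, 0.2035]
tool_rot: [0.706, -0.038, -0.704, -0.067]
force: [-0.8, -0.2, -0.3]
finger_gap: -0.0
```

Run:
```python
from h import *
st=log(); print(tobox(st['tcp_pos'])); 
s=snap('wrist','wrist8.png');snap('scene','scene8.png')
for th in [80,85,90,92]:
    t,p=push(th,.026,-.002);print(th,p,t.round(3),plan(box(t[0],0,t[1]),tool(min(p,90))))
```

```text
t 5.8 q [-0.004  0.479  1.621  0.046  1.037  1.693] tcp [0.5535 0.1208 0.2035] F [-0.8 -0.2 -0.3] gap -0.0
[[ 0.006 -0.148 -0.989]
 [ 0.04  -0.988  0.148]
 [-0.999 -0.04   0.   ]]
[-2.34865196e-02  6.17625711e-06  2.03458984e-01]
80 88 [-0.022  0.203] [-0.01  0.09 -0.02  0.07  0.    0.11]
85 93 [-0.01   0.205] [-0.04 -0.38 -0.02  0.07  0.    0.51]
90 98 [0.001 0.205] [-0.04 -0.85 -0.02  0.07  0.    0.51]
92 100 [0.006 0.205] [-0.02 -1.04 -0.03  0.07  0.    0.51]
```

View pics/wrist8.png

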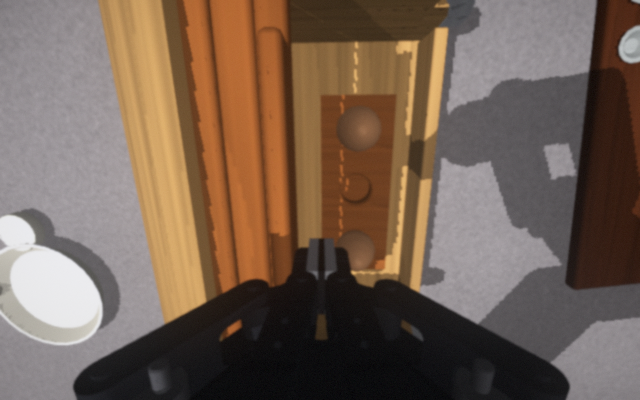

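View pics/scene8.png

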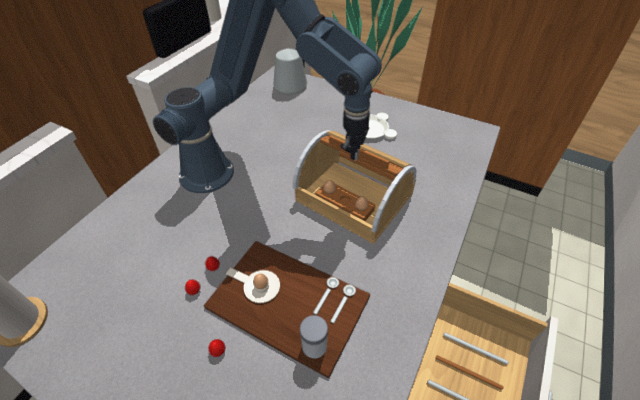

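carry_out(
  commands=[
    [[0, -0.4, 0, 0, 0, 0.3, 0], [0, -0.8, 0, 0, 0, 0.5, 0], [0, -1.2, 0, 0, 0, 0.5, 0], [0, -1.2, 0, 0, 0, 0.5, 0], [0, -1.2, 0, 0, 0, 0.5, 0]],
  ],
)

```text
t: 6.4
tcp_pos: [0.5585, 0.1496, 0.2039]
tool_rot: [0.705, -0.053, -0.705, -0.053]
force: [1.0, 0.3, 0.4]
finger_gap: 0.003
```

Run:
```python
from h import *
import pickle
st=log(); print(tobox(st['tcp_pos'])); 
s=snap('wrist','wrist9.png');pickle.dump(s,open('wrist9.pkl','wb'))
s=snap('scene');pickle.dump(s,open('scene9.pkl','wb')); cv2.imwrite('pics/scene9.png',cv2.resize(cv2.cvtColor(s['image'],cv2.COLOR_RGB2BGR)[110:250,280:430],None,fx=5,fy=4))
```

```text
t 6.4 q [0.068 0.498 1.581 0.    1.062 1.788] tcp [0.5585 0.1496 0.2039] F [1.  0.3 0.4] gap 0.003
[[ 0.    -0.148 -0.989]
 [ 0.    -0.989  0.148]
 [-1.    -0.    -0.   ]]
[ 0.00575898 -0.00066537  0.20389411]
```

View pics/wrist9.png

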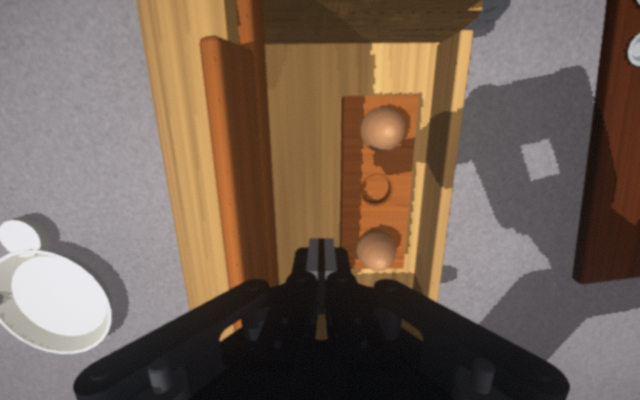

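View pics/scene9.png

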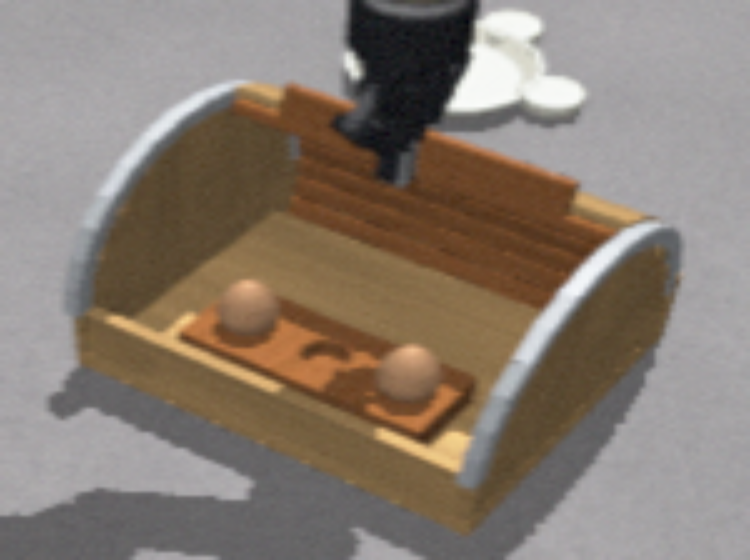

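The shutter has rolled to its back stop, with the lip leaning back behind x=37 mm. The empty pocket is at wrist (375,187) and scene (345,198). Next I'll measure it.

Run:
```python
from h import *
import pickle
w=pickle.load(open('wrist9.pkl','rb'));s=pickle.load(open('scene9.pkl','rb'))
im=cv2.cvtColor(w['image'],cv2.COLOR_RGB2BGR)
cv2.imwrite('pics/c9w.png',cv2.resize(im[80:290,320:440],None,fx=5,fy=2.8,interpolation=cv2.INTER_CUBIC))
print('nominal pocket',box(-.056,0,.05), proj(w,box(-.056,0,.05)),proj(s,box(-.056,0,.05)))
for uv in[(375,187)]: p=onz(w,uv,.05);print(p,tobox(p))
for uv in[(345,198)]: p=onz(s,uv,.05);print(p,tobox(p))
e1=tri([ray(w,(384,128)),ray(s,(280+410/5,110+373/4))]);e2=tri([ray(w,(377,249)),ray(s,(280+247/5,110+308/4))]);print(e1,e2,tobox(e1),tobox(e2),np.linalg.norm(e1-e2))
print((e1+e2)/2)
```

```text
nominal pocket [0.54872267 0.08861511 0.05      ] [[376.84309209 187.87179309]] [[345.1589301  198.30380537]]
[0.55001084 0.09053417 0.05      ] [-0.05391162 -0.00099036  0.05      ]
[0.54763558 0.08963179 0.05      ] [-0.05515517  0.00122543  0.05      ]
[0.61320119 0.07928439 0.06775503] [0.48343322 0.09743633 0.06603135] [-0.0556977  -0.06514944  0.06775503] [-0.05692607  0.06587616  0.06603135] 0.13104270290910253
[0.5483172  0.08836036 0.06689319]
```

View pics/c9w.png

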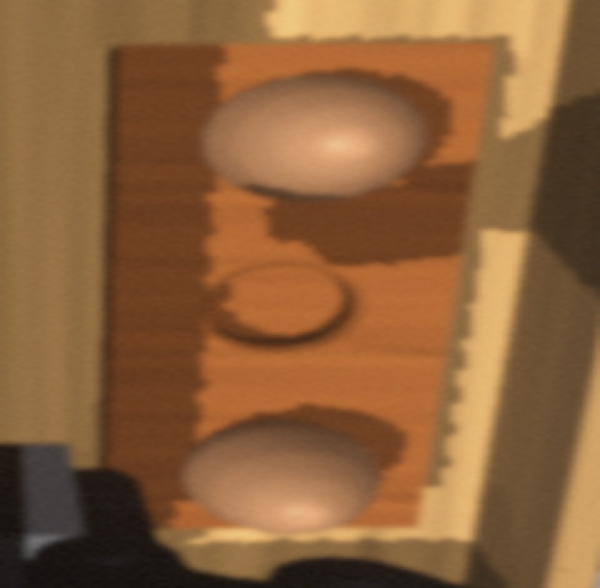

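Run:
```python
from h import *
print(plan([.477,-.3125,.17],tool(90)))
```

```text
[ 1.360e+00  1.876e+01  4.800e-01 -1.000e-02 -1.000e-02  0.000e+00]
```

carry_out(
  commands=[
    [[0, 2, 0, 0, 0, 0, 0], [0, 4, 0.1, 0, 0, 0, 0], [0, 6, 0.2, 0, 0, 0, 0], [0, 8, 0.3, 0, 0, 0, 85], [0, 10, 0.4, 0, 0, 0, 85]],
  ],
)

```text
t: 7.0
tcp_pos: [0.5113, -0.0974, 0.2046]
tool_rot: [0.706, -0.053, -0.704, -0.053]
force: [0.5, 0.1, 0.2]
finger_gap: 0.33
```

carry_out(
  commands=[
    [[0.3, 1.9, 0, 0, 0, 0, 85], [0.6, 3.8, 0, 0, 0, 0, 85], [1, 5.7, 0.1, 0, 0, 0, 85], [1.3, 7.6, 0.1, 0, 0, 0, 85], [1.4, 8.8, 0.1, 0, 0, 0, 85]],
  ],
)

```text
t: 7.5
tcp_pos: [0.4757, -0.3162, 0.1687]
tool_rot: [0.706, -0.054, -0.704, -0.054]
force: [0.2, 0.3, 0.7]
finger_gap: 0.999
```

Run:
```python
from h import *
import pickle
w=snap('wrist','wrist10.png')
st=log(); pickle.dump(w,open('wrist10.pkl','wb'))
print(plan([.477,-.3125,.10],tool(90)))
print(proj(w,[.477,-.3125,.057]))
im=w['image'].astype(int);m=((im[...,0]>120)&(im[...,0]-im[...,2]>40)&(im[...,1]<205)).astype(np.uint8)
k,l,s_,c=cv2.connectedComponentsWithStats(cv2.morphologyEx(m,cv2.MORPH_OPEN,np.ones((5,5))))
for i in range(1,k):
    if s_[i,4]>100: print(s_[i],c[i].round(1),onz(w,c[i],.057).round(4))
```

```text
t 7.55 q [-7.870e-01  5.370e-01  1.628e+00 -1.000e-03  9.710e-01  9.380e-01] tcp [ 0.4759 -0.3207  0.1688] F [ 0.4 -3.1 -0.4] gap 0.998
[[ 0.003 -0.153 -0.988]
 [-0.005 -0.988  0.153]
 [-1.     0.004 -0.004]]
[ 2.75 -0.34  0.02 -0.06 -0.05 -0.05]
[[316.64368401 197.59888758]]
[  179    16   177   258 17519] [255.6 142.6] [ 0.5364 -0.266   0.057 ]
[360 125  15  14 147] [366.5 132.8] [ 0.5299 -0.366   0.057 ]
[518 148  23  32 557] [528.6 164. ] [ 0.4794 -0.5116  0.057 ]
[368 170   9  25 190] [371.9 181.1] [ 0.4851 -0.3664  0.057 ]
[ 295  176   44   43 1423] [316.7 196.2] [ 0.4784 -0.3128  0.057 ]
[401 305  16  24 289] [408.2 316.5] [ 0.3272 -0.3908  0.057 ]
[341 321  22  14 253] [351.9 328.1] [ 0.3212 -0.3278  0.057 ]
```

View pics/wrist10.png

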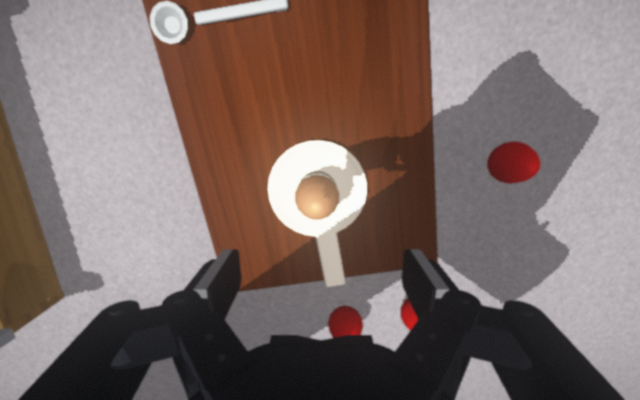

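carry_out(
  commands=[
    [[0.7, -0.3, 0, 0, 0, 0, 85], [1.4, -0.3, 0, 0, 0, 0, 85], [2.0, -0.3, 0, 0, 0, 0, 85], [2.7, -0.3, 0, 0, 0, 0, 85], [2.7, -0.3, 0, 0, 0, 0, 85]],
  ],
)

```text
t: 8.05
tcp_pos: [0.4767, -0.304, 0.1]
tool_rot: [-0.705, 0.052, 0.706, 0.054]
force: [-0.6, 0.2, 0.0]
finger_gap: 0.996
```

Run:
```python
from h import *
import pickle
st=log(); w=snap('wrist','wrist11.png'); pickle.dump(w,open('wrist11.pkl','wb'))
print(plan([.4775,-.3125,.038],tool(90)))
print(proj(w,[.4775,-.3125,.057]))
im=w['image'].astype(int);m=((im[...,0]>120)&(im[...,0]-im[...,2]>40)&(im[...,1]<205)).astype(np.uint8)
k,l,s_,c=cv2.connectedComponentsWithStats(cv2.morphologyEx(m,cv2.MORPH_OPEN,np.ones((5,5))))
for i in range(1,k):
    if s_[i,4]>500: print(s_[i],c[i].round(1),onz(w,c[i],.057).round(4))
```

```text
t 8.05 q [-0.766  0.634  1.692  0.002  0.82   0.953] tcp [ 0.4767 -0.304   0.1   ] F [-0.6  0.2  0. ] gap 0.996
[[-0.001 -0.149 -0.989]
 [ 0.003 -0.989  0.149]
 [-1.    -0.003  0.002]]
[ 2.52  0.32 -0.05 -0.01  0.    0.02]
[[332.28684192 222.40100869]]
[  126     0   301   311 47657] [262.5 114.6] [ 0.5576 -0.2784  0.057 ]
[447  68  20  49 655] [455.3  92.3] [ 0.5528 -0.4008  0.057 ]
[ 592  155   38   47 1353] [609.2 177.7] [ 0.482  -0.5051  0.057 ]
[ 304  193   58   61 2578] [333.3 221.1] [ 0.4784 -0.3134  0.057 ]
```

View pics/wrist11.png

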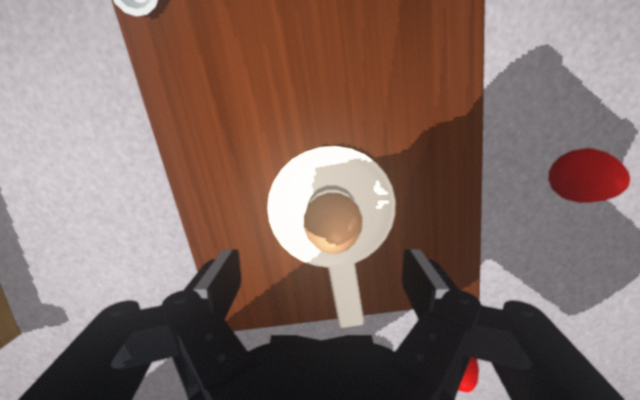

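carry_out(
  commands=[
    [[0, 0.35, 0, 0, 0, 0, 85], [0.6, 0.35, 0, 0, 0, 0, 85], [1.2, 0.35, 0, 0, 0, 0, 85], [1.8, 0.35, -0.1, 0, 0, 0, 85], [1.8, 0.35, -0.1, 0, 0, 0, 85]],
  ],
)

```text
t: 8.6
tcp_pos: [0.4794, -0.3141, 0.0558]
tool_rot: [0.705, -0.052, -0.705, -0.053]
force: [-0.7, -0.4, -0.3]
finger_gap: 0.997
```

Run:
```python
from h import *
import pickle
st=log(); w=snap('wrist','wrist12.png')
print(plan([.478,-.313,.038],tool(90)))
print(proj(w,[.478,-.313,.057]))
s=snap('side'); cv2.imwrite('pics/side12.png',cv2.resize(cv2.cvtColor(s['image'],cv2.COLOR_RGB2BGR)[220:310,300:420],None,fx=6,fy=6))
```

```text
t 8.6 q [-0.776  0.712  1.694  0.002  0.736  0.943] tcp [ 0.4794 -0.3141  0.0558] F [-0.7 -0.4 -0.3] gap 0.997
[[ 0.001 -0.148 -0.989]
 [ 0.001 -0.989  0.148]
 [-1.    -0.001 -0.001]]
[ 0.74 -0.04  0.08 -0.01 -0.02  0.01]
[[318.80785929 256.71005317]]
```

View pics/wrist12.png

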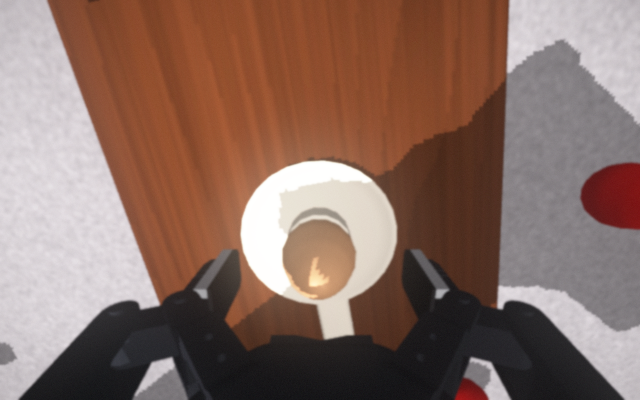

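View pics/side12.png

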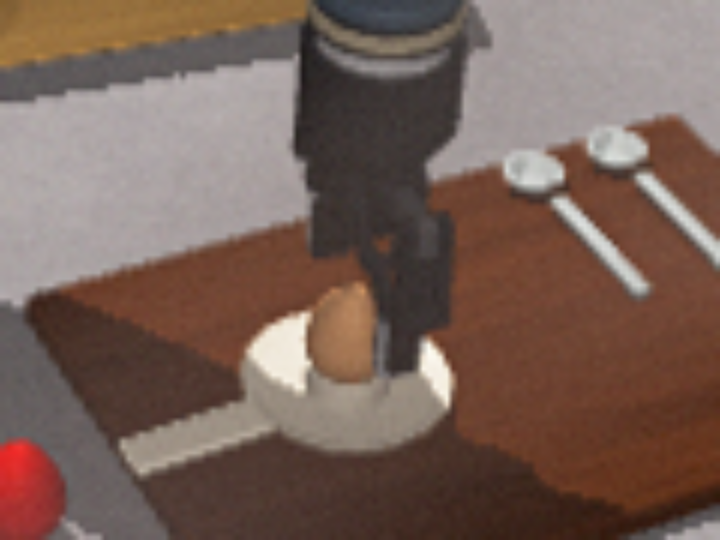

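carry_out(
  commands=[
    [[0.3, 0, 0, 0, 0, 0, 85], [0.5, 0, 0, 0, 0, 0, 85], [0.7, 0, 0.1, 0, 0, 0, 85], [0.7, 0, 0.1, 0, 0, 0, 70], [0.7, 0, 0.1, 0, 0, 0, 60]],
  ],
  force=20,
)

```text
t: 9.2
tcp_pos: [0.4771, -0.3135, 0.0392]
tool_rot: [0.706, -0.052, -0.705, -0.053]
force: [0.6, -0.5, 0.4]
finger_gap: 0.707
```

carry_out(
  commands=[
    [[0, 0, 0, 0, 0, 0, 54], [0, 0, 0, 0, 0, 0, 50], [0, 0, 0, 0, 0, 0, 46], [0, 0, 0, 0, 0, 0, 43], [0, 0, 0, 0, 0, 0, 40]],
  ],
  force=20,
)

```text
t: 9.7
tcp_pos: [0.4774, -0.3131, 0.0398]
tool_rot: [0.706, -0.052, -0.704, -0.053]
force: [1.4, 3.5, 4.3]
finger_gap: 0.499
```

carry_out(
  commands=[
    [[0, 0, 0, 0, 0, 0, 39], [0, 0, 0, 0, 0, 0, 38], [0, 0, 0, 0, 0, 0, 38], [0, 0, 0, 0, 0, 0, 38], [0, 0, 0, 0, 0, 0, 38]],
  ],
  force=20,
)

```text
t: 10.2
tcp_pos: [0.4774, -0.3131, 0.0397]
tool_rot: [0.706, -0.052, -0.704, -0.053]
force: [0.7, 4.0, 5.7]
finger_gap: 0.501
```

Run:
```python
from h import *
st=log(); w=snap('wrist','wrist13.png')
s=snap('side'); cv2.imwrite('pics/side13.png',cv2.resize(cv2.cvtColor(s['image'],cv2.COLOR_RGB2BGR)[220:310,300:420],None,fx=6,fy=6))
```

```text
t 10.2 q [-0.777  0.737  1.707  0.003  0.697  0.94 ] tcp [ 0.4774 -0.3131  0.0397] F [0.7 4.  5.7] gap 0.501
[[ 0.002 -0.148 -0.989]
 [ 0.001 -0.989  0.148]
 [-1.    -0.001 -0.002]]
```

View pics/wrist13.png

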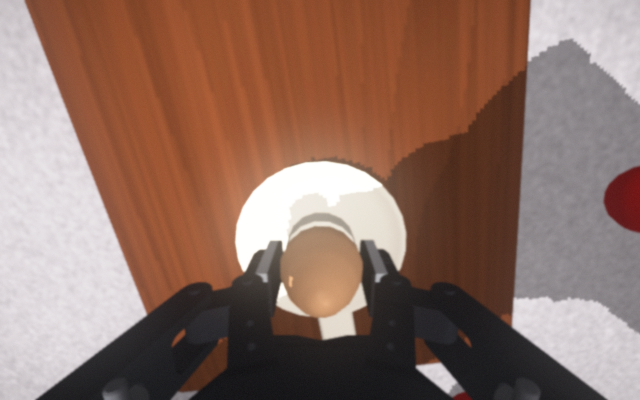

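View pics/side13.png

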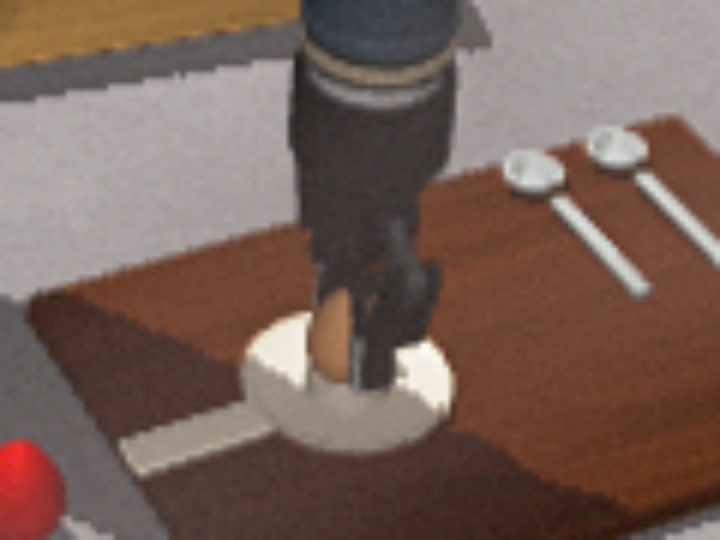

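carry_out(
  commands=[
    [[-0.1, 0, 0, 0, 0, 0, 38], [-0.3, 0, 0, 0, 0, 0, 38], [-0.6, 0, 0, 0, 0, 0, 38], [-1, 0, 0, 0, 0, 0, 38], [-1.4, 0, 0, 0, 0, 0, 38]],
  ],
)

```text
t: 10.8
tcp_pos: [0.4772, -0.314, 0.0753]
tool_rot: [0.706, -0.053, -0.704, -0.052]
force: [0.3, -0.5, -0.2]
finger_gap: 0.499
```

Run:
```python
from h import *
st=log(); w=snap('wrist','wrist14.png')
s=snap('side'); cv2.imwrite('pics/side14.png',cv2.resize(cv2.cvtColor(s['image'],cv2.COLOR_RGB2BGR)[200:310,300:420],None,fx=6,fy=5.4))
print(plan([.478,-.313,.20],tool(90)))
```

```text
t 10.8 q [-0.778  0.677  1.693  0.002  0.769  0.94 ] tcp [ 0.4772 -0.314   0.0753] F [ 0.3 -0.5 -0.2] gap 0.499
[[ 0.002 -0.148 -0.989]
 [-0.001 -0.989  0.148]
 [-1.     0.    -0.002]]
[-4.95 -0.06 -0.01 -0.   -0.06 -0.03]
```

View pics/wrist14.png

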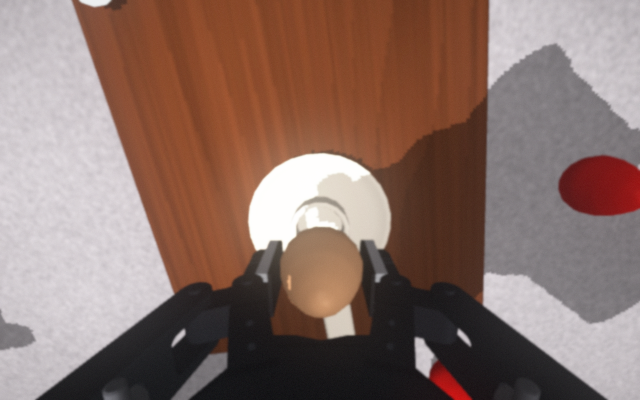

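View pics/side14.png

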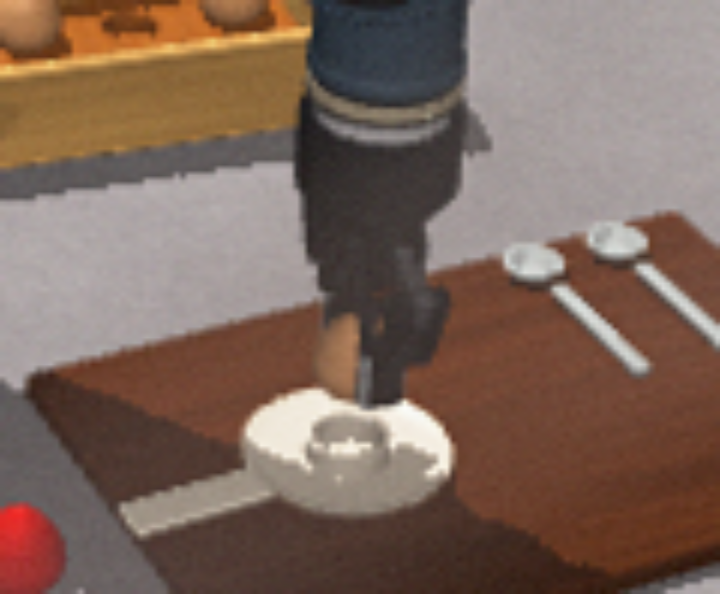

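The egg is held upright at (320,272), and the rest stayed on the board. I'll carry it up and over to the pocket.

carry_out(
  commands=[
    [[-0.7, 0, 0, 0, 0, 0, 38], [-1.5, -0.4, 0, 0, 0, 0, 38], [-2.3, -1.2, 0, 0, 0, 0, 38], [-3.0, -2.2, 0, 0, 0, 0, 38], [-3.4, -3.4, 0, 0, 0, 0, 38]],
  ],
)

```text
t: 11.4
tcp_pos: [0.4903, -0.23, 0.161]
tool_rot: [0.707, -0.054, -0.703, -0.052]
force: [0.1, 0.4, 0.2]
finger_gap: 0.496
```

carry_out(
  commands=[
    [[0, -1.3, 0, 0, 0, 0, 38], [0, -2.7, 0, 0, 0, 0, 38], [0, -4.1, -0.1, 0, 0, 0, 38], [0, -5.5, -0.2, 0, 0, 0, 38], [0, -6.8, -0.3, 0, 0, 0, 38]],
  ],
)

```text
t: 11.9
tcp_pos: [0.5222, -0.061, 0.1596]
tool_rot: [0.706, -0.053, -0.704, -0.052]
force: [0.6, -0.4, -1.0]
finger_gap: 0.501
```

Run:
```python
from h import *
st=log(); print(plan([.549,.089,.13],tool(90)))
```

```text
t 11.9 q [-3.290e-01  4.970e-01  1.754e+00  1.000e-03  8.890e-01  1.390e+00] tcp [ 0.5222 -0.061   0.1596] F [ 0.6 -0.4 -1. ] gap 0.501
[[ 0.002 -0.148 -0.989]
 [-0.    -0.989  0.148]
 [-1.    -0.    -0.002]]
[ 1.18 -6.09 -0.17 -0.   -0.03  0.  ]
```

carry_out(
  commands=[
    [[0, -1.2, 0, 0, 0, 0, 38], [0, -2.5, -0.1, 0, 0, 0, 38], [0, -3.8, -0.1, 0, 0, 0, 38], [0.1, -5, -0.1, 0, 0, 0, 38], [0.2, -5.8, -0.2, 0, 0, 0, 38]],
  ],
)

```text
t: 12.4
tcp_pos: [0.5482, 0.0822, 0.1545]
tool_rot: [0.706, -0.052, -0.705, -0.052]
force: [0.5, 0.1, -0.3]
finger_gap: 0.501
```

carry_out(
  commands=[
    [[0.4, 0, 0, 0, 0, 0, 38], [0.8, 0, 0, 0, 0, 0, 38], [1.0, 0, 0, 0, 0, 0, 38], [1.0, 0, 0, 0, 0, 0, 38], [1.0, 0, 0, 0, 0, 0, 38]],
  ],
)

```text
t: 12.9
tcp_pos: [0.5486, 0.0792, 0.1292]
tool_rot: [0.706, -0.053, -0.705, -0.053]
force: [0.3, 0.4, 0.3]
finger_gap: 0.502
```

Run:
```python
from h import *
import pickle
st=log(); print(plan([.549,.089,.07],tool(90)))
w=snap('wrist','wrist15.png');s=snap('scene');d=snap('side'); pickle.dump((w,s,d,st),open('p15.pkl','wb'))
a=cv2.resize(cv2.cvtColor(s['image'],cv2.COLOR_RGB2BGR)[110:250,280:420],(400,400));b=cv2.resize(cv2.cvtColor(d['image'],cv2.COLOR_RGB2BGR)[130:250,260:380],(400,400))
cv2.imwrite('pics/c15.png',cv2.hconcat([a,b]))
P=[.549,.089,.05];print(proj(w,P),proj(s,P),proj(d,P))
```

```text
t 12.9 q [-0.058  0.575  1.705 -0.     0.86   1.663] tcp [0.5486 0.0792 0.1292] F [0.3 0.4 0.3] gap 0.502
[[ 0.002 -0.15  -0.989]
 [-0.    -0.989  0.15 ]
 [-1.     0.    -0.002]]
[ 2.37 -0.39  0.05 -0.02 -0.02 -0.  ]
[[309.10611222 210.3615553 ]] [[345.28193106 198.25854998]] [[321.46573929 204.60324433]]
```

View pics/wrist15.png

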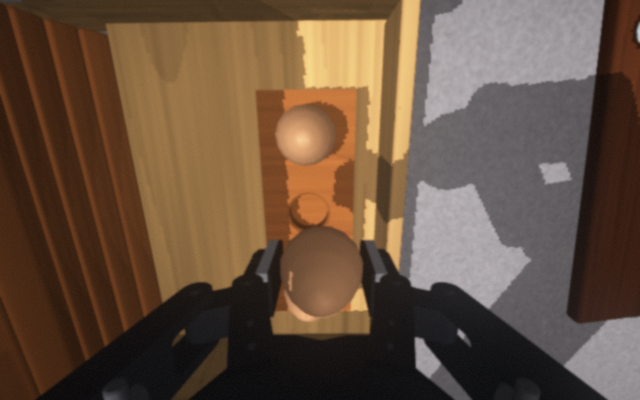

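View pics/c15.png

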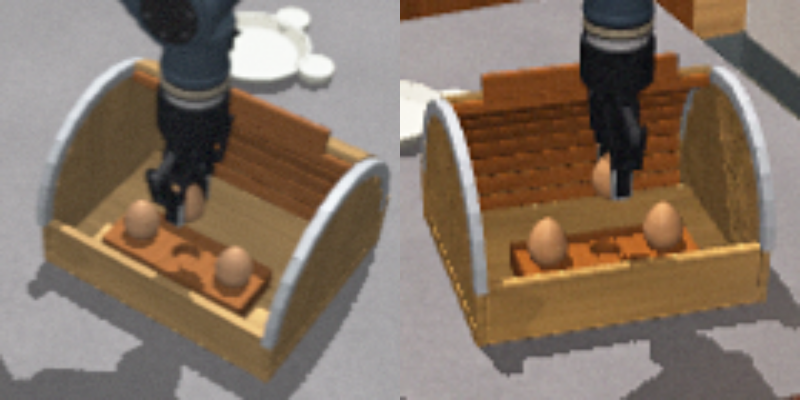

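Run:
```python
from h import *
import pickle
w,s,d,st=pickle.load(open('p15.pkl','rb'))
T=R.from_quat(st['tool_rot']).as_matrix()
rng=np.random.default_rng(0)
# apparent silhouette bbox of egg (profile of revolution) held at offset
def bb(off,cam):
    h=np.linspace(-.027,.0275,60); 
    r=np.where(h<-.005,.022*np.sqrt(np.clip(1-((h+.005)/.022)**2,0,1)),.022*np.sqrt(np.clip(1-((h+.005)/.0325)**2,0,1)))
    a=np.linspace(0,2*np.pi,60); P=np.array([[ri*np.cos(t),ri*np.sin(t),hi] for hi,ri in zip(h,r) for t in a])
    u=proj(cam,st['tcp_pos']+T@np.array(off)+P); return np.r_[u.min(0),u.max(0)].round(1)
for dx in(-.0143,-.0173,-.0203): print('wrist',dx,bb([dx,0,0],w),'z+2',bb([dx,0,.002],w))
print(bb([-.0173,0,0],s),bb([-.0173,0,0],d))
im=cv2.cvtColor(w['image'],cv2.COLOR_RGB2BGR)
cv2.imwrite('pics/c15w.png',cv2.resize(im[180:340,240:400],None,fx=4,fy=3.7))
a=cv2.resize(cv2.cvtColor(s['image'],cv2.COLOR_RGB2BGR)[150:210,315:375],(400,400));b=cv2.resize(cv2.cvtColor(d['image'],cv2.COLOR_RGB2BGR)[160:220,300:360],(400,400))
cv2.imwrite('pics/c15b.png',cv2.hconcat([a,b]))
```

```text
wrist -0.0143 [278.8 220.8 361.7 314.4] z+2 [278.9 224.2 361.5 317.9]
wrist -0.0173 [277.9 222.8 362.5 318.9] z+2 [278.1 226.2 362.3 322.4]
wrist -0.0203 [277.  224.9 363.4 323.5] z+2 [277.2 228.4 363.2 327.2]
[338.2 171.9 352.  187.6] [316.8 175.1 329.4 190.1]
```

View pics/c15w.png

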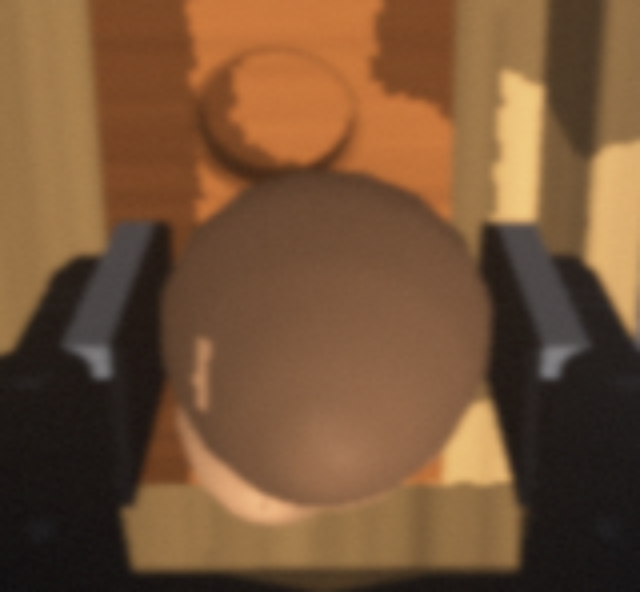

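View pics/c15b.png

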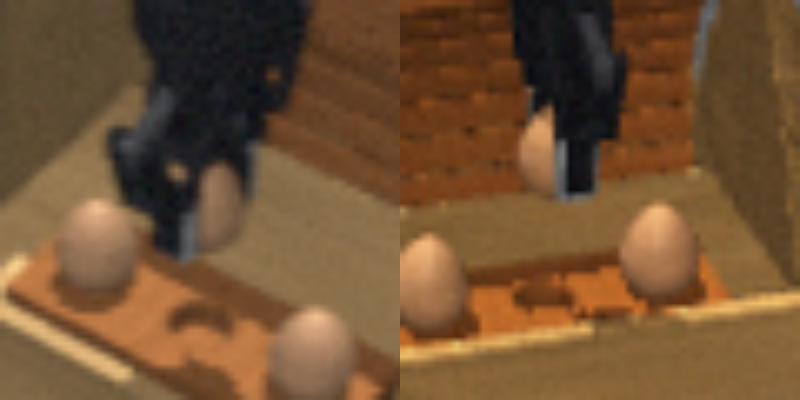

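carry_out(
  commands=[
    [[0, -0.4, 0, 0, 0, 0, 38], [0.6, -0.4, 0, 0, 0, 0, 38], [1.2, -0.4, 0, 0, 0, 0, 38], [1.8, -0.4, 0, 0, 0, 0, 38], [2.2, -0.4, 0, 0, 0, 0, 38]],
  ],
)

```text
t: 13.55
tcp_pos: [0.5502, 0.0906, 0.0738]
tool_rot: [0.706, -0.052, -0.705, -0.052]
force: [0.5, -0.0, -0.7]
finger_gap: 0.5
```

carry_out(
  commands=[
    [[0.2, 0, 0, 0, 0, 0, 38], [0.4, 0, 0, 0, 0, 0, 38], [0.5, 0, 0, 0, 0, 0, 38], [0.5, 0, 0, 0, 0, 0, 38], [0.5, 0, 0, 0, 0, 0, 38]],
  ],
)

```text
t: 14.05
tcp_pos: [0.5507, 0.0899, 0.0623]
tool_rot: [0.706, -0.053, -0.704, -0.053]
force: [-0.5, -0.3, -1.3]
finger_gap: 0.498
```

Run:
```python
from h import *
import pickle
st=log(); print(plan([.549,.089,.0512],tool(90)))
w=snap('wrist');s=snap('scene');d=snap('side'); pickle.dump((w,s,d,st),open('p16.pkl','wb'))
a=cv2.resize(cv2.cvtColor(s['image'],cv2.COLOR_RGB2BGR)[150:230,305:385],(400,400));b=cv2.resize(cv2.cvtColor(d['image'],cv2.COLOR_RGB2BGR)[160:230,290:360],(400,400))
cv2.imwrite('pics/c16.png',cv2.hconcat([a,b]))
cv2.imwrite('pics/c16w.png',cv2.resize(cv2.cvtColor(w['image'],cv2.COLOR_RGB2BGR)[100:350,200:440],None,fx=3,fy=2.4))
```

```text
t 14.05 q [-0.038  0.688  1.733 -0.     0.718  1.681] tcp [0.5507 0.0899 0.0623] F [-0.5 -0.3 -1.3] gap 0.498
[[ 0.003 -0.148 -0.989]
 [-0.    -0.989  0.148]
 [-1.    -0.    -0.003]]
[ 0.44  0.05  0.06 -0.   -0.03  0.  ]
```

View pics/c16.png

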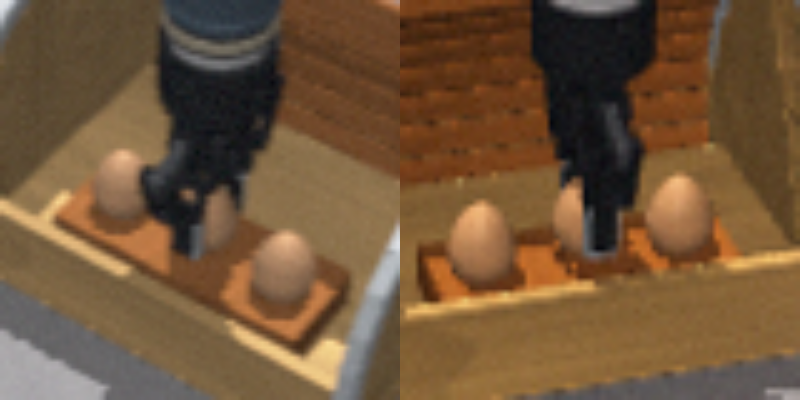

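View pics/c16w.png

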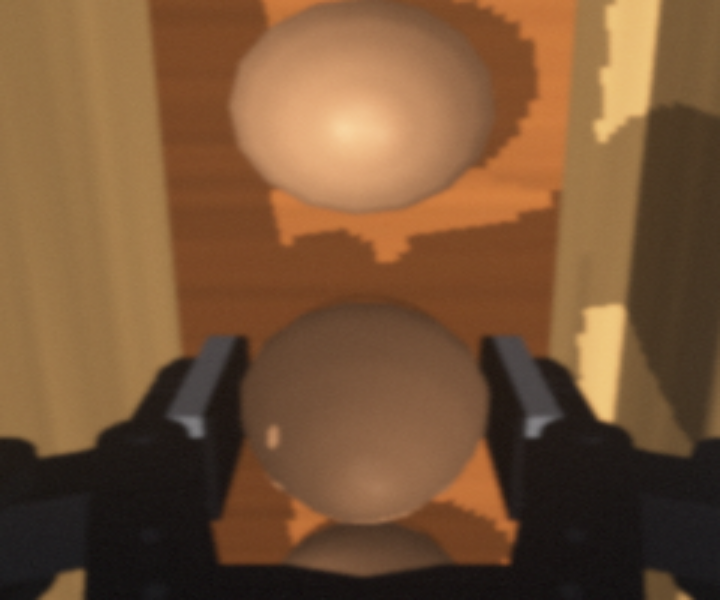

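carry_out(
  commands=[
    [[0, 0, 0.1, 0, 0, 0, 38], [0.1, 0, 0.1, 0, 0, 0, 38], [0.2, 0, 0.1, 0, 0, 0, 38], [0.3, 0, 0.1, 0, 0, 0, 38], [0.3, 0, 0.1, 0, 0, 0, 38]],
  ],
)

```text
t: 14.7
tcp_pos: [0.5476, 0.0903, 0.0539]
tool_rot: [0.706, -0.053, -0.705, -0.053]
force: [0.7, -0.0, -0.8]
finger_gap: 0.495
```

carry_out(
  commands=[
    [[0.02, 0, 0, 0, 0, 0, 38], [0.04, 0, 0, 0, 0, 0, 38], [0.06, 0, 0, 0, 0, 0, 38], [0.08, 0, 0, 0, 0, 0, 38], [0.08, 0, 0, 0, 0, 0, 38]],
  ],
)

```text
t: 15.2
tcp_pos: [0.5481, 0.0903, 0.0527]
tool_rot: [0.706, -0.053, -0.704, -0.052]
force: [-1.7, -0.7, 1.6]
finger_gap: 0.5
```

Run:
```python
from h import *
import pickle
st=log(); print(plan([.549,.089,.0512],tool(90)))
w=snap('wrist');s=snap('scene');d=snap('side'); st=log()
a=cv2.resize(cv2.cvtColor(s['image'],cv2.COLOR_RGB2BGR)[150:230,305:385],(400,400));b=cv2.resize(cv2.cvtColor(d['image'],cv2.COLOR_RGB2BGR)[160:230,290:360],(400,400))
cv2.imwrite('pics/c17.png',cv2.hconcat([a,b]))
cv2.imwrite('pics/c17w.png',cv2.resize(cv2.cvtColor(w['image'],cv2.COLOR_RGB2BGR)[100:350,200:440],None,fx=3,fy=2.4))
```

```text
t 15.2 q [-0.038  0.702  1.743 -0.     0.694  1.682] tcp [0.5481 0.0903 0.0527] F [-1.7 -0.7  1.6] gap 0.5
[[ 0.003 -0.148 -0.989]
 [-0.    -0.989  0.148]
 [-1.    -0.    -0.003]]
[ 0.06  0.04 -0.04 -0.   -0.03  0.  ]
t 15.35 q [-0.038  0.702  1.743 -0.     0.694  1.682] tcp [0.5481 0.0903 0.0527] F [-0.5 -0.2  2.8] gap 0.501
[[ 0.003 -0.148 -0.989]
 [-0.    -0.989  0.148]
 [-1.    -0.    -0.003]]
```

View pics/c17.png

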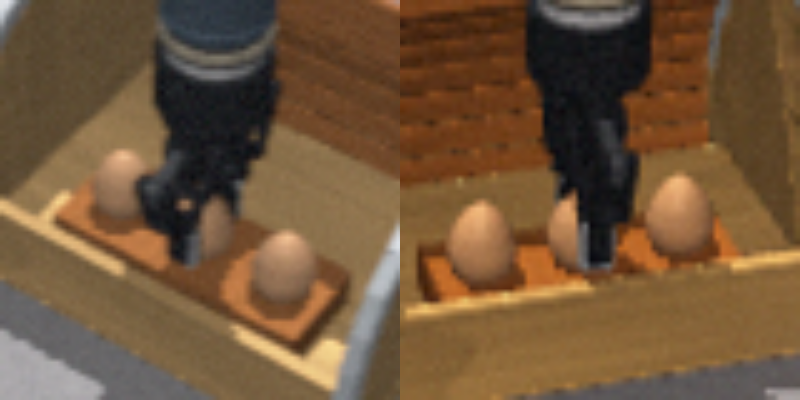

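View pics/c17w.png

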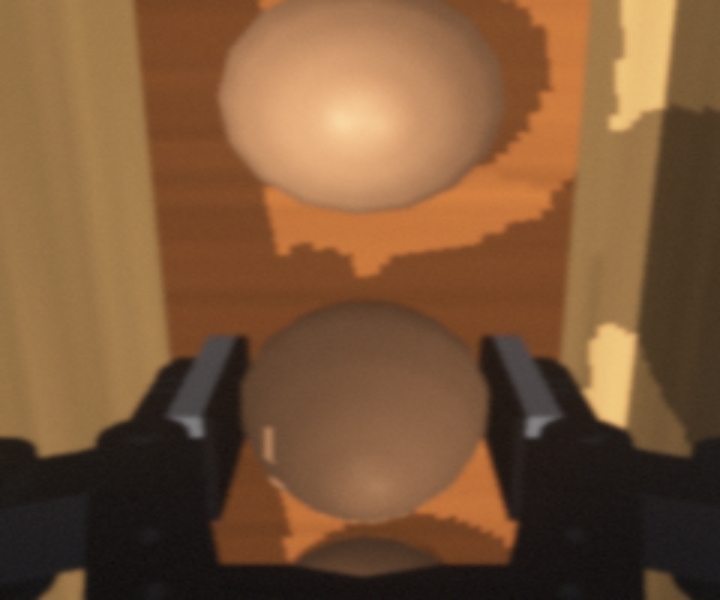

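Contact is felt at 2–3 N with the egg aligned between its neighbours, so I'll release gently here. I'll open to 60 mm only, because of the sill.

carry_out(
  commands=[
    [[0, 0, 0, 0, 0, 0, 43], [0, 0, 0, 0, 0, 0, 44], [0, 0, 0, 0, 0, 0, 46], [0, 0, 0, 0, 0, 0, 50], [0, 0, 0, 0, 0, 0, 56]],
  ],
)

```text
t: 15.85
tcp_pos: [0.5478, 0.0904, 0.0523]
tool_rot: [0.706, -0.053, -0.705, -0.053]
force: [-0.5, -0.1, -0.1]
finger_gap: 0.655
```

Run:
```python
from h import *
st=log()
w=snap('wrist');s=snap('scene');d=snap('side'); st=log()
a=cv2.resize(cv2.cvtColor(s['image'],cv2.COLOR_RGB2BGR)[150:230,305:385],(400,400));b=cv2.resize(cv2.cvtColor(d['image'],cv2.COLOR_RGB2BGR)[160:230,290:360],(400,400))
cv2.imwrite('pics/c18.png',cv2.hconcat([a,b]))
cv2.imwrite('pics/c18w.png',cv2.resize(cv2.cvtColor(w['image'],cv2.COLOR_RGB2BGR)[100:350,200:440],None,fx=3,fy=2.4))
```

```text
t 15.85 q [-0.038  0.703  1.743 -0.     0.694  1.682] tcp [0.5478 0.0904 0.0523] F [-0.5 -0.1 -0.1] gap 0.655
[[ 0.002 -0.148 -0.989]
 [-0.    -0.989  0.148]
 [-1.    -0.    -0.002]]
t 16.0 q [-0.038  0.703  1.743 -0.     0.694  1.682] tcp [0.5478 0.0903 0.0523] F [0.4 1.1 0.4] gap 0.655
[[ 0.002 -0.148 -0.989]
 [-0.    -0.989  0.148]
 [-1.    -0.    -0.002]]
```

View pics/c18.png

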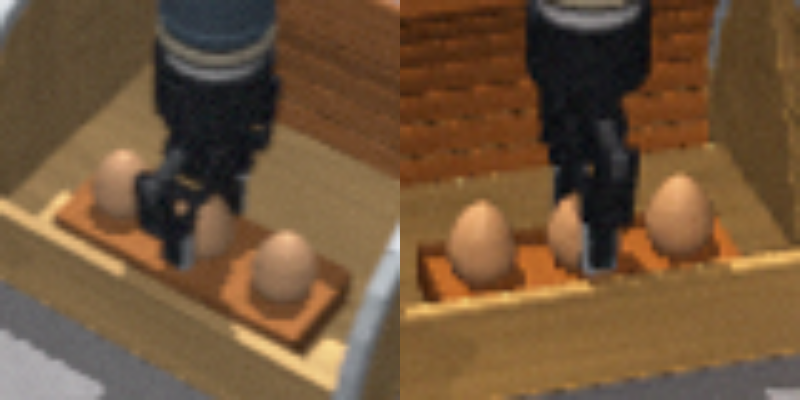

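View pics/c18w.png

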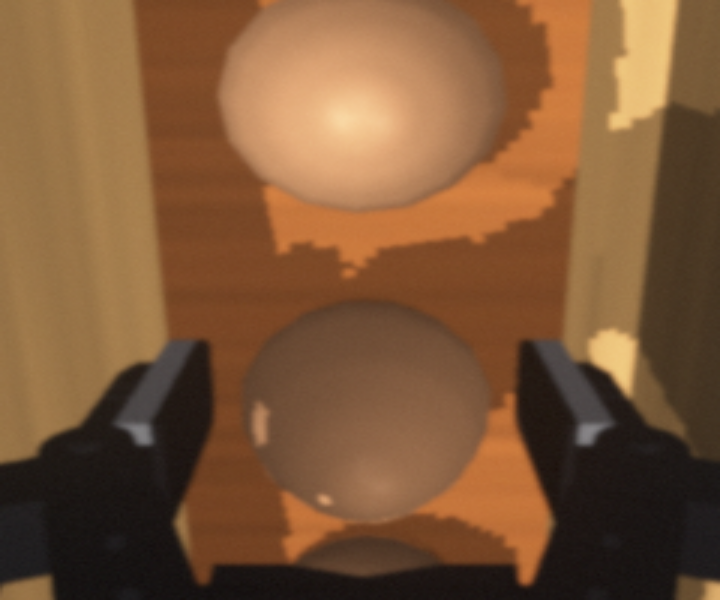

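The egg stands free, with equal gaps to both fingers. I'll rise straight up.

carry_out(
  commands=[
    [[0, 0, 0, 0, 0, 0, 60], [-0.4, 0, 0, 0, 0, 0, 60], [-1.2, 0, 0, 0, 0, 0, 60], [-2.4, 0, 0, 0, 0, 0, 60], [-3.8, 0, 0, 0, 0, 0, 60]],
  ],
)

```text
t: 16.5
tcp_pos: [0.5469, 0.0903, 0.1482]
tool_rot: [0.705, -0.053, -0.705, -0.052]
force: [-0.3, -0.8, 0.8]
finger_gap: 0.705
```

carry_out(
  commands=[
    [[-1, 0, 0, 0, 0, 0, 60], [-2, 1, 0, 0, 0, 0, 60], [-3, 3, 0, 0, 0, 0, 60], [-3, 5, 0, 0, 0, 0, 60], [-3, 7, 0, 0, 0, 0, 60]],
  ],
)

```text
t: 17.0
tcp_pos: [0.5227, -0.0788, 0.2246]
tool_rot: [0.707, -0.052, -0.703, -0.052]
force: [0.8, -0.7, 0.2]
finger_gap: 0.704
```

carry_out(
  commands=[
    [[0, 1, 0, 0, 0, 0, 60], [0, 1, 0, 0, 0, 0, 60], [0, 1, 0, 0, 0, 0, 60], [0, 1, 0, 0, 0, 0, 60], [0, 1, 0, 0, 0, 0, 60]],
  ],
)

```text
t: 17.5
tcp_pos: [0.5187, -0.1008, 0.2225]
tool_rot: [0.706, -0.052, -0.705, -0.052]
force: [0.7, -0.3, -0.2]
finger_gap: 0.702
```

Run:
```python
from h import *
st=log()
w=snap('wrist','wrist19.png');s=snap('scene','scene19.png');d=snap('side')
a=cv2.resize(cv2.cvtColor(s['image'],cv2.COLOR_RGB2BGR)[130:230,295:395],(400,400));b=cv2.resize(cv2.cvtColor(d['image'],cv2.COLOR_RGB2BGR)[140:240,260:360],(400,400))
cv2.imwrite('pics/c19.png',cv2.hconcat([a,b]))
```

```text
t 17.5 q [-4.040e-01  4.090e-01  1.685e+00  1.000e-03  1.046e+00  1.313e+00] tcp [ 0.5187 -0.1008  0.2225] F [ 0.7 -0.3 -0.2] gap 0.702
[[ 0.002 -0.146 -0.989]
 [ 0.    -0.989  0.146]
 [-1.    -0.    -0.002]]
```

View pics/c19.png

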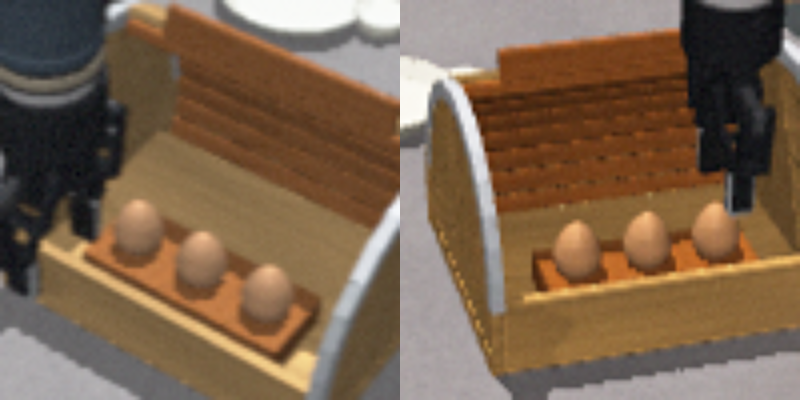

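View pics/scene19.png

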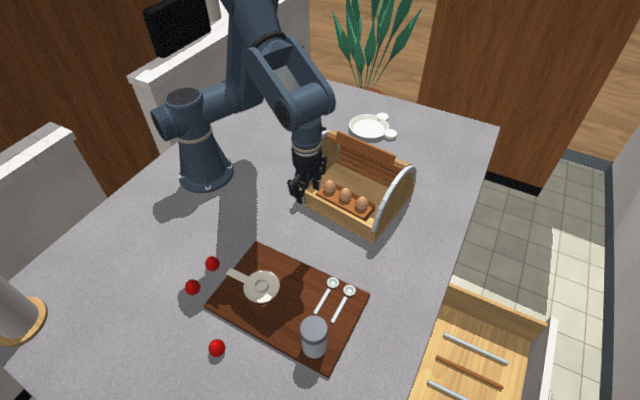

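View pics/wrist19.png

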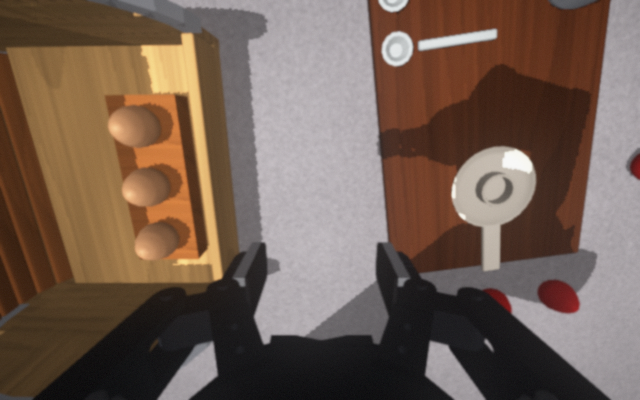

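All three eggs stand upright in a row at scene (330,187), (345,196) and (362,204). The shutter is open, and the rest, spoons, cup and plate look unmoved. The robot touches nothing, so I'm handing in.

Run:
```python
from h import *
s=manip.snapshot('scene');d=manip.snapshot('side')
a=tri([ray(s,(295+201/4,130+259/4)),ray(d,(260+247/4,140+241/4))]);print('egg',a.round(4),tobox(a).round(4))
print(manip.sense()['force'].round(1)); print(manip.sign_off())
```

```text
egg [0.5489 0.087  0.0694] [-0.0575 -0.0004  0.0694]
[-0.5  0.3 -0.1]
the job is handed in; nothing more can be done
None
```

The shutter is open and the egg stands upright in the middle pocket of the tray. I handed the job in at about 17.6 s of the 70 s allowed.

- **Shutter:** I pushed the lip up from below with shut fingertips. Past about 80° it rolled back by itself to its stop, and it was still open in the last pictures.
- **Egg:** I gripped it at 20 N, lifted it clear of the spoon rest and lowered it until I felt light contact of 2–3 N. I then opened the fingers slowly and rose straight up.
- **Last checks:** From two views the egg's middle is at box x −57.5, y −0.4, z 69.4 mm, against a nominal −56, 0, 68.5. The other two eggs are in their pockets. The spoon rest, spoons, cup and bear plate look unmoved, and the gripper was clear of everything with about 0 N on it.
- **Disagreements:** Contact came about 1.5 mm higher than I had calculated. Earlier views also differed by 1–2 mm on the egg's position, which is about the stated calibration error. The first push on the lip gave a mostly sideways force of about 8 N, which turned into the expected downward push of about 5 N as the lip rose.

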